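# Hang the bottle tongs to dry, set the air flow and lock it

## Robot

A 6-joint arm with a two-finger parallel gripper is mounted at the origin on the work surface. World frame = base frame: x ahead of the robot, y to its left, z up, the work surface at z = 0. Lengths are in mm, angles in rad, forces in N, time in s.
With the tool pointing down it reaches from about 275 to 1000 mm from the base axis. Payload 8.4 kg.
Tool frame: the origin (TCP) lies at the very end of the fingers, on their centre line; the grasp point (between the pads) lies 19 mm behind it (r.tcp_to_grasp is the distance from the TCP to the grasp point, in mm); z points along the fingers, y is the line along which they close (so a half turn about z gives the same grasp; the last joint's range is limited). The gripper opens to 85 mm and grips with 20 to 120 N. Pads are 22 mm wide; open, the fingers measure 114 mm over their backs; the gripper's body (76 mm by 85 mm) begins 54 mm behind the grasp point. The pads swing forward as they close: fully open they stand 13 mm farther back than shut.
Start: joints at [-1.352, 0.353, 1.633, -0, 1.155, -0.002], TCP at [136.88, -609.829, 231.281] pointing down, gripper open.
Joint ranges: [-2.63, 2.63], [-0.92, 2.1], [0.06, 2.66], [-1.3, 4.44], [0, 2.69], [-3.02, 3.02]. Speed limits (rad/s): [2.22, 2.22, 2.79, 3.14, 3.14, 3.14].

## Interface

Orientations are given as [roll, pitch, yaw] about the fixed x, y, z axes, in that order (R = Rz(yaw) Ry(pitch) Rx(roll)).
In Python, from rig import r gives the robot as it stands. The module is installed in compiled form; this text tells all that it offers.
- The arm moves only by the tool play_rows, never from a script. Its argument "rows" is a list of rows, each an object with "dp": the shift along the tool's x, y, z in units of 40 mm (1.0 is 40 mm), a list of three; "turn": the turn, a rotation vector about the tool's x, y, z in units of 6 degrees (1.0 is 6 degrees), a list of three; "fingers": the closure, from 0 (fully open) to 1 (shut). In form: [{"dp": [tx, ty, tz], "turn": [wx, wy, wz], "fingers": fingers}, ...]. A call has 1 to 5 rows; each row shifts and turns the commanded pose from where the row before left it, along the tool's axes as they then stand; what a row does not reach is not made up. A row lasts 1/12 s, in which the tool goes at most 41.7 mm and 7.16 degrees, less where a joint would pass 70% of its speed; a pose out of reach is approached as far as the arm can. A call is refused whole if a number of a shift passes 1 or a number of a turn 1, either way. A call with a gripper value outside its range is refused whole. The fingers move at their own pace and stop on an object; "force" is the grip in N (left out, the last holds). Time passes only in rows, so rows that do not move let the fingers close. It gives the time, the measured TCP pose, the force, the opening and the grip force at its end, in the units of the state.
- r.sense(): the state, without advancing time (a new reading comes with each control period).
- r.grab_frame(name): name is "side" or "top"; returns a dict with "pixels" (480x640x3 uint8, red, green, blue), "fx", "fy", "cx", "cy" (pixels), "pose" (4x4, takes a point from camera to world coordinates). Camera axes: x right, y down, z forward; pixel columns grow to the right and rows downward; lengths in mm; the calibration is good to about 2 mm. A picture is of the moment at which its call begins. There is no depth.
- r.sign_off(): hands the job in; it is judged then, once.
The state is a dict: "clock": time; "qpos": joint angles; "qvel": joint speeds; "joint_efforts": joint torques, N m; "eef_pos": TCP position; "tcp_rot": TCP orientation; "contact_force": force on the tool from outside, world axes, zero at the start; "wrist_torque": the same for the moment, N m; "opening": opening from 0.0 (shut) to 1.0 (fully open); "grasp_force": force on a finger pad.
Only numpy, scipy, OpenCV 4.12 (cv2) and the standard library are available. Lean on these libraries where they do the work, as an engineer would, in place of code of your own. Each camera call takes 0.05 s, during which the arm holds its last target. There are 200 camera calls.

## Task

Hang every pair of bottle tongs that stands on the counter astride the drying bar, each with one leg on either side. When all of them hang, slide the warm-air unit's clear lock hood fully back off the flow knob, turn the knob until its pointer stands at the red mark, and slide the hood fully home over it again. Leave everything else on the counter where it is.

Things in the scene. Friction and masses are not known exactly. Their poses are not given: they have to be found in the camera images.
- tongs0: Bottle tongs of rigid green plastic, 80 g, an upside-down U standing 80 mm high (None if absent). Origin under its centre, z up. Legs at +-x: strips 40 mm wide (y), 4 mm thick, 40 mm apart inside, 48 mm outside; black rubber feet, weighted, 76 mm overall in x, 56 in y, 5 thick. Grip the legs' outsides from above, fingers closing along x, 15 to 40 mm below the top.
- tongs0_crown (a point): Underside of the bend of the green tongs, in the middle: 76 mm above the body's origin. Hung, this rests on top of the bar, with one leg on each side of it; after a knock they can swing on the bar for some seconds.
- tongs1: Bottle tongs of rigid blue plastic, 80 g, an upside-down U standing 80 mm high (None if absent). Origin under its centre, z up. Legs at +-x: strips 40 mm wide (y), 4 mm thick, 40 mm apart inside, 48 mm outside; black rubber feet, weighted, 76 mm overall in x, 56 in y, 5 thick. Grip the legs' outsides from above, fingers closing along x, 15 to 40 mm below the top.
- tongs1_crown (a point): Underside of the bend of the blue tongs, in the middle: 76 mm above the body's origin. Hung, this rests on top of the bar, with one leg on each side of it; after a knock they can swing on the bar for some seconds.
- tongs2: Bottle tongs of rigid orange plastic, 80 g, an upside-down U standing 80 mm high (None if absent). Origin under its centre, z up. Legs at +-x: strips 40 mm wide (y), 4 mm thick, 40 mm apart inside, 48 mm outside; black rubber feet, weighted, 76 mm overall in x, 56 in y, 5 thick. Grip the legs' outsides from above, fingers closing along x, 15 to 40 mm below the top.
- tongs2_crown (a point): Underside of the bend of the orange tongs, in the middle: 76 mm above the body's origin. Hung, this rests on top of the bar, with one leg on each side of it; after a knock they can swing on the bar for some seconds.
- tongs3: Bottle tongs of rigid red plastic, 80 g, an upside-down U standing 80 mm high (None if absent). Origin under its centre, z up. Legs at +-x: strips 40 mm wide (y), 4 mm thick, 40 mm apart inside, 48 mm outside; black rubber feet, weighted, 76 mm overall in x, 56 in y, 5 thick. Grip the legs' outsides from above, fingers closing along x, 15 to 40 mm below the top.
- tongs3_crown (a point): Underside of the bend of the red tongs, in the middle: 76 mm above the body's origin. Hung, this rests on top of the bar, with one leg on each side of it; after a knock they can swing on the bar for some seconds.
- tongs4: Bottle tongs of rigid grey plastic, 80 g, an upside-down U standing 80 mm high (None if absent). Origin under its centre, z up. Legs at +-x: strips 40 mm wide (y), 4 mm thick, 40 mm apart inside, 48 mm outside; black rubber feet, weighted, 76 mm overall in x, 56 in y, 5 thick. Grip the legs' outsides from above, fingers closing along x, 15 to 40 mm below the top.
- tongs4_crown (a point): Underside of the bend of the grey tongs, in the middle: 76 mm above the body's origin. Hung, this rests on top of the bar, with one leg on each side of it; after a knock they can swing on the bar for some seconds.
- rack: Fixed drying rack: white drip tray 100 x 420 x 6 mm with two steel posts 380 mm apart carrying a horizontal bar along the rack's y. Origin under the tray's centre.
- bar_mid (a point): Middle of the drying bar, on its axis, 104 mm above the counter; axes those of the rack: the bar runs along y, is 12 mm thick and has 366 mm free between the posts, whose tops are 6 mm above its axis.
- blower: Fixed white warm-air unit, 140 mm (x) by 230 mm (y) by 50 mm high, with the flow regulator knob and its clear lock hood on top. Origin on the counter; the knob's axis is at y = -55 mm of it, the hood slides along its y.
- flow_knob (a joint): Flow knob angle, 0 to 3.4 rad, growing clockwise seen from above. Stays where left; friction 0.05 N m.
- knob_axis (a point): Centre of the knob's top face, on its vertical axis, 89 mm above the counter. The grip is an upright bar 50 mm long, 12 mm thick, 28 mm high down from here, on a round disc 52 mm across whose top is 28 mm below this point; the bar runs along the line to the pointer.
- knob_pointer (a point): Tip of the knob's white pointer, 32 mm from the axis in line with the grip bar; turns with the knob.
- mark_tip (a point): The red mark on the panel by the dial, 32 mm from the knob's axis: where the pointer tip has to stand. Its place differs from start to start and it does not move afterwards.
- lock (a joint): Travel of the clear lock hood, 0 (parked clear of the knob) to 0.096 m (fully home over the knob), closing towards -y of the warm-air unit. At the start it covers the knob, wholly or in part. Stays where left; friction 1.5 N. The hood is 92 x 68 mm, top 47 mm above the panel (97 mm above the counter).
- lock_grip (a point): Centre of the top edge of the orange ridge on the lock hood, 117 mm above the counter: ridge 40 mm along the unit's x, 12 mm thick along its y (the sliding direction), standing 20 mm above the hood's top.
- collar0: Lower, blue bottle collar of a stack of two, 52 mm across, 14 mm high. Leave alone. Origin: centre of the underside.
- collar1: Upper, white bottle collar, 52 mm across, 14 mm high. Leave alone. Origin: centre of the underside.
- scoop: Yellow scoop, cup 36 mm across, 24 mm high, handle 90 mm towards -x. Leave alone. Origin: under the cup.
Not all that is in view belongs to the job. What is meant by the tongs2 is not purple or turquoise, and is the smaller of those in its own colour.

How it is judged (in metres and radians):
On the way, in this order (a step that is already met when the one before it is completed fails the run):
1. every pair of tongs that is present hangs astride the bar (x of tongs0_crown in the frame of bar_mid between -0.022 and 0.022 m and y of tongs0_crown in the frame of bar_mid between -0.17 and 0.17 m and z of tongs0_crown in the frame of bar_mid between -0.008 and 0.02 m and angle between each of tongs0, tongs1, tongs2, tongs3, tongs4's own z axis and vertical below 0.45 rad and linear speed of each of tongs0, tongs1, tongs2, tongs3, tongs4 below 0.1 m/s and x of tongs1_crown in the frame of bar_mid between -0.022 and 0.022 m and y of tongs1_crown in the frame of bar_mid between -0.17 and 0.17 m and z of tongs1_crown in the frame of bar_mid between -0.008 and 0.02 m and x of tongs2_crown in the frame of bar_mid between -0.022 and 0.022 m and y of tongs2_crown in the frame of bar_mid between -0.17 and 0.17 m and z of tongs2_crown in the frame of bar_mid between -0.008 and 0.02 m and x of tongs3_crown in the frame of bar_mid between -0.022 and 0.022 m and y of tongs3_crown in the frame of bar_mid between -0.17 and 0.17 m and z of tongs3_crown in the frame of bar_mid between -0.008 and 0.02 m and x of tongs4_crown in the frame of bar_mid between -0.022 and 0.022 m and y of tongs4_crown in the frame of bar_mid between -0.17 and 0.17 m and z of tongs4_crown in the frame of bar_mid between -0.008 and 0.02 m), for 0.3 s.
2. with the hood slid back off the knob, the pointer is set to the red mark (horizontal distance between knob_pointer and mark_tip below 0.005 m and value of joint lock below 0.03 m), for 0.2 s.
3. the lock hood is slid home again over the set knob (horizontal distance between knob_pointer and mark_tip below 0.005 m and value of joint lock above 0.09 m), for 0.2 s.
At the end, for the whole second after the job is handed in: All tongs present hang astride the bar, not swinging (slower than 0.1 m/s; middle of the bend within 22 mm of the bar's line, upright within 0.45 rad, between the posts), the pointer tip is within 5 mm of the red mark, and the lock hood is home (travel over 90 mm) (all of step 1 and all of step 3); the robot touches nothing.
It fails at once if a bystander is shoved more than 40 mm or tipped over (distance of any of collar0, collar1, scoop from where it was at the start of the episode above 0.04 m or angle between any of collar0, collar1, scoop's own z axis and vertical above 0.6 rad).
Of tongs0, tongs1, tongs2, tongs3, tongs4 only 3 to 5 are there at a start; the rules pass over those that are not, and their reading is None.
At some moment in a run one of tongs0, tongs1, tongs2, tongs3, tongs4 may be knocked a few centimetres aside while the robot is not near it.
It also fails if it takes over 210 s, if anything falls off the work surface, if the arm or the gripper's body presses on something with over 40 N, if the wrist force passes 120 N, or if a joint passes its speed limit or range.

## Working session

There is one attempt and no reset: what is moved stays moved. The work goes in short steps, Python scripts to look and compute and a tool call to move; the robot and the scene stay as the last step left them, time stands still between calls to the robot, and variables do not carry over. Pictures are saved under pics/ and viewed, at most 14 in all, crops included, and the job is handed in when it is done.

Besides the shell and the picture viewer there is one more tool, called after ">>>" in YAML: its name, and indented under it one key for each argument. play_rows: Moves the arm, as the interface text tells. Its arguments: {"type":"object","properties":{"rows":{"type":"array"},"force":{"type":"number"}},"required":["rows"]}

```bash
mkdir -p pics
cat > h.py <<'E'
import numpy as np, cv2
from rig import r
def snap(n,tag):
    f=r.grab_frame(n); cv2.imwrite(f'pics/{tag}.png',f['pixels'][:,:,::-1]); return f
def ray(f,u,v):
    T=np.array(f['pose']); d=T[:3,:3]@np.array([(u-f['cx'])/f['fx'],(v-f['cy'])/f['fy'],1.]); return T[:3,3],d
def onz(f,u,v,z):
    o,d=ray(f,u,v); return o+d*(z-o[2])/d[2]
def two(f,p,g,q):
    o1,d1=ray(f,*p);o2,d2=ray(g,*q); s=np.linalg.lstsq(np.c_[d1,-d2],o2-o1,rcond=None)[0]
    a=o1+d1*s[0];b=o2+d2*s[1]; return (a+b)/2,np.linalg.norm(a-b)
E
python3 - <<'E'
from h import *
import pickle
for n in('side','top'):
    f=snap(n,n+'0'); pickle.dump(f,open(n+'0.pkl','wb')); print(n,f['fx'],f['cx'],f['cy'],np.round(f['pose'],3).tolist())
print(r.sense())
E
```

```text
side 586.848814693616 323.5356570619998 241.96201476627772 [[-0.736, -0.506, 0.451, -119.467], [-0.677, 0.538, -0.503, 633.133], [0.012, -0.675, -0.738, 1011.428], [0.0, 0.0, 0.0, 1.0]]
top 437.2717101926136 318.7922043450118 241.96289455272134 [[-0.015, -0.995, 0.097, 346.028], [-1.0, 0.014, -0.007, 22.097], [0.006, -0.098, -0.995, 1199.319], [0.0, 0.0, 0.0, 1.0]]
{'clock': 0.1, 'qpos': array([-1.35241119e+00,  3.53589069e-01,  1.63405667e+00,  1.62335354e-05,
        1.15521058e+00, -2.38668132e-03]), 'qvel': array([ 0.00101678, -0.00036721, -0.00201337,  0.00060215,  0.00061813,
       -0.00069008]), 'joint_efforts': array([-1.10884273e-03, -6.06355548e+01, -3.42820072e+01, -5.28284829e-05,
        3.99982411e-03, -2.31437082e-05]), 'eef_pos': array([ 136.78419002, -609.40786778,  230.63172653]), 'tcp_rot': array([-3.14032904e+00, -1.78593441e-05,  2.20765239e-01]), 'contact_force': array([0.06440749, 0.10352815, 0.21189384]), 'wrist_torque': array([ 0.00085028,  0.0114015 , -0.01920656]), 'grasp_force': 0.0, 'opening': 1.0010070654327086}
```

View pics/top0.png

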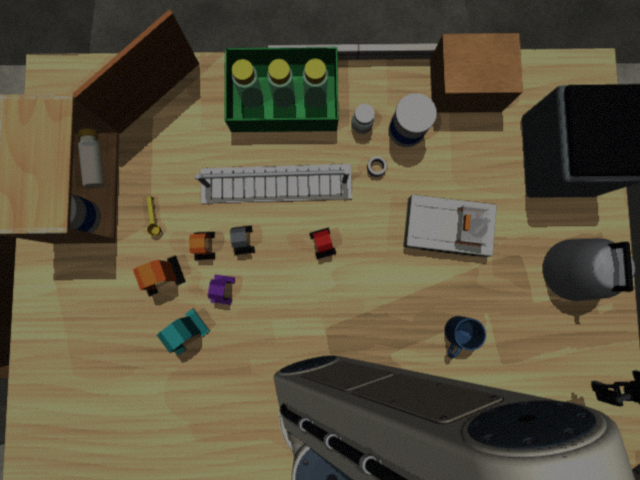

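View pics/side0.png

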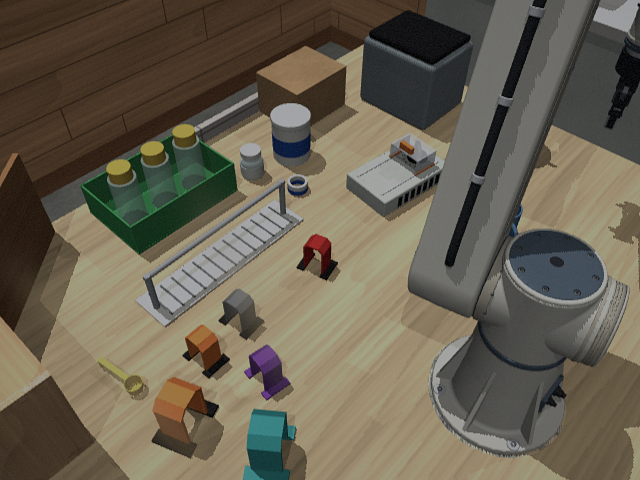

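The top view shows small orange tongs at (202,243), grey at (241,238) and red at (322,241). The rack runs from (200,185) to (352,182), and the blower with its hood is at (452,225). Purple and turquoise are decoys, and so is the large orange pair at (155,275). The side view shows the same, with no green or blue tongs visible so far.

Run:
```python
import pickle,cv2,numpy as np
t=pickle.load(open('top0.pkl','rb'))['pixels'][:,:,::-1]; s=pickle.load(open('side0.pkl','rb'))['pixels'][:,:,::-1]
R=lambda im,x,y,w,h,W,H: cv2.resize(im[y:y+h,x:x+w],(W,H),interpolation=cv2.INTER_CUBIC)
a=R(t,180,155,180,110,800,489)
cv2.imwrite('pics/c1.png',a)
b=np.vstack([R(s,130,170,200,210,400,420)]); c=R(t,400,190,100,70,400,280); d=R(s,340,130,110,90,400,320)
cv2.imwrite('pics/c2.png',np.hstack([np.vstack([b,np.zeros((180,400,3),np.uint8)]),np.vstack([c,d])]))
```

```text
(no output)
```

View pics/c1.png

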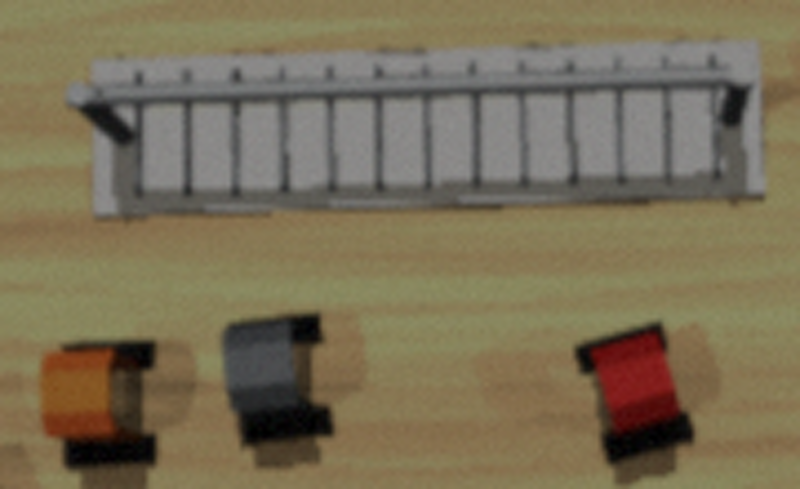

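View pics/c2.png

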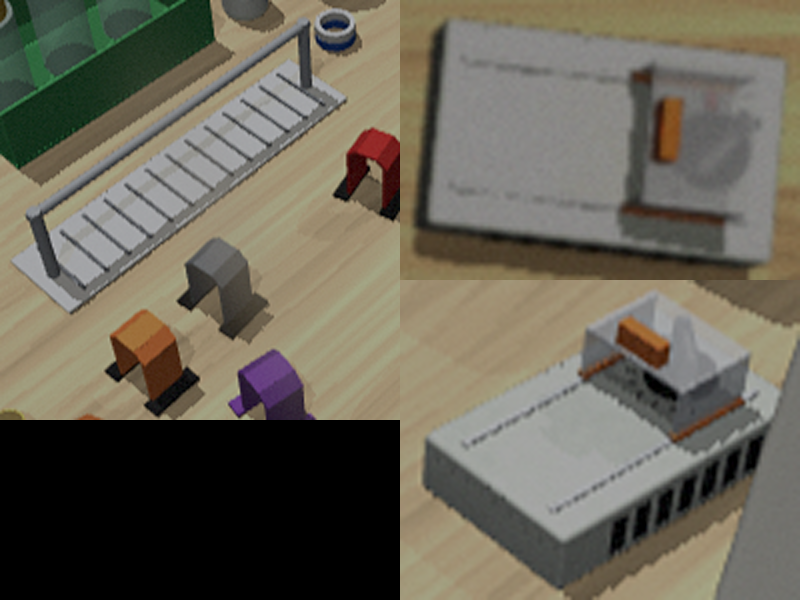

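The crops give the bar ends at top-view pixels (196.9,176.4) and (346.5,173), and side-view pixels (147.5,277.5) and (282.5,182.5). The hood partly covers the knob, which shows at about (579,226) in the full top image.

```bash
cat >> h.py <<'E'
def mask(f,name,roi):
    h=cv2.cvtColor(f['pixels'],cv2.COLOR_RGB2HSV).astype(int); H,S,V=h[...,0],h[...,1],h[...,2]
    m={'orange':(H>4)&(H<17)&(S>165)&(V>60),'red':((H<5)|(H>174))&(S>150)&(V>50),'grey':(S<55)&(V>40)&(V<165)}[name]
    o=np.zeros(m.shape,np.uint8); x,y,w,hh=roi; o[y:y+hh,x:x+w]=m[y:y+hh,x:x+w]*255
    n,l,st,c=cv2.connectedComponentsWithStats(o); k=1+np.argmax(st[1:,4]); return (l==k).astype(np.uint8),c[k]
def quad(f,m,z):
    c=max(cv2.findContours(m,0,2)[0],key=cv2.contourArea)[:,0]
    p=np.array([onz(f,u,v,z)[:2] for u,v in c],np.float32); (a,s,t)=cv2.minAreaRect(p); return np.round(a,1),np.round(s,1),round(t,1)
E
python3 - <<'E'
from h import *
import pickle
t=pickle.load(open('top0.pkl','rb'));s=pickle.load(open('side0.pkl','rb'))
A=two(t,(196.9,176.4),s,(147.5,277.5));B=two(t,(346.5,173),s,(282.5,182.5));print('bar',A,B)
T=lambda x,y:(180+x/4.444,155+y/4.444)
for n,roi,sr,ft in[('orange',(185,228,32,32),(180,320,45,50),[(65,345),(155,342),(157,464),(66,467)]),('grey',(225,222,30,26),(218,283,40,52),[(244,322),(320,314),(330,434),(244,443)]),('red',(306,222,36,36),(298,230,38,42),[(577,347),(660,323),(692,437),(608,462)])]:
    m,c=mask(t,n,roi); ms,cs=mask(s,n,sr); 
    P=np.array([onz(t,*T(*p),5)[:2] for p in ft]); f=P.mean(0)
    e=P[0]+P[1]-P[2]-P[3]; w=P[1]+P[2]-P[0]-P[3]
    # crest: highest row in side view is far top edge
    print(n,m.sum(),c,quad(t,m,74),'two-view',two(t,c,s,cs),'feet',f.round(1),'yaw x',np.degrees(np.arctan2(e[1],e[0])).round(1),np.linalg.norm(e)/2,np.linalg.norm(w)/2,np.degrees(np.arctan2(w[1],w[0])).round(1))
K=lambda x,y:(400+(x-400)/4,190+y/4); S=lambda x,y:(340+(x-400)*110/400,130+(y-280)*90/320)
m,c=mask(t,'orange',(455,205,30,40)); ms,cs=mask(s,'orange',(395,135,30,30)); print('ridge',two(t,c,s,cs),quad(t,m,117))
for n,p in dict(c1=(455,22),c2=(785,60),c3=(775,262),c4=(430,225),knob=(715,145)).items(): print(n,onz(t,*K(*p),89 if n=='knob' else 50).round(1))
print(two(t,K(785,60),s,S(750,350)))
E
```

```text
bar (array([625.82609749, 323.10454974, 101.90414973]), np.float64(0.9598216272714555)) (array([630.536224  , -58.71807796, 101.88287428]), np.float64(1.3067706794117406))
orange 304 [197.30921053 243.10526316] (array([457.5, 327.9]), array([52. , 42.3]), 3.9) two-view (array([457.03063301, 333.61975859,  39.31336627]), np.float64(10.661388215025664)) feet [456.3 325.7] yaw x 1.3 75.50929278823288 55.6627460328085 -88.9
grey 281 [237.86120996 236.41637011] (array([472.9, 223.7]), array([49.4, 40.5]), 8.1) two-view (array([472.98519521, 224.65928373,  52.34976808]), np.float64(7.83844175364812)) feet [471.1 218.8] yaw x 2.5 74.88671569649068 50.13315586957151 -84.8
red 300 [322.56666667 240.20666667] (array([460.7,   3.6]), array([51. , 41.2]), 15.9) two-view (array([462.28937277,   3.44979739,  49.97977765]), np.float64(2.015285090129417)) feet [459.3   3.1] yaw x 14.4 73.60083351309925 53.769079376899555 -74.4
ridge (array([ 500.64203649, -361.56243965,  101.12586051]), np.float64(2.807781936957183)) (array([ 497. , -357.1]), array([10. , 35.7]), 87.2)
c1 [ 579.7 -241.4   50. ]
c2 [ 551. -461.   50.]
c3 [ 416.2 -447.    50. ]
c4 [ 443.9 -220.    50. ]
knob [ 489.5 -396.6   89. ]
(array([ 532.38907665, -500.52111125,   -1.06934667]), np.float64(66.02151909608807))
```

>>> play_rows:
  rows:
    - {"dp":[0,0,0],"turn":[0,0,-1],"fingers":0}
    - {"dp":[0,0,0],"turn":[0,0,-1],"fingers":0}
    - {"dp":[0,0,0],"turn":[0,0,-1],"fingers":0}
    - {"dp":[0,0,0],"turn":[0,0,-1],"fingers":0}
    - {"dp":[0,0,0],"turn":[0,0,-1],"fingers":0}
  force: 40

```text
clock: 0.52
eef_pos: [136.8, -609.6, 230.9]
tcp_rot: [-3.141, -0.0, 0.75]
contact_force: [0.4, 0.2, 0.3]
opening: 0.999
grasp_force: 0.0
```

>>> play_rows:
  rows:
    - {"dp":[0,0,0],"turn":[0,0,-1],"fingers":0}
    - {"dp":[0,0,0],"turn":[0,0,-1],"fingers":0}
    - {"dp":[0,0,0],"turn":[0,0,-1],"fingers":0}
    - {"dp":[0,0,0],"turn":[0,0,-1],"fingers":0}
    - {"dp":[0,0,0],"turn":[0,0,-1],"fingers":0}

```text
clock: 0.93
eef_pos: [136.8, -609.5, 230.8]
tcp_rot: [-3.141, -0.001, 1.273]
contact_force: [-0.9, 0.9, -0.5]
opening: 0.998
grasp_force: 0.0
```

>>> play_rows:
  rows:
    - {"dp":[0,0,0],"turn":[0,0,-1],"fingers":0}
    - {"dp":[0,0,0],"turn":[0,0,-1],"fingers":0}
    - {"dp":[0,0,0],"turn":[0,0,-0.9],"fingers":0}
    - {"dp":[0,0,0],"turn":[0,0,0],"fingers":0}

```text
clock: 1.27
eef_pos: [136.8, -609.6, 230.9]
tcp_rot: [-3.141, -0.001, 1.576]
contact_force: [-0.2, 0.9, -0.1]
opening: 1.002
grasp_force: 0.0
```

>>> play_rows:
  rows:
    - {"dp":[0.85,0.45,0],"turn":[0,0,0],"fingers":0}
    - {"dp":[0.85,0.45,0],"turn":[0,0,0],"fingers":0}
    - {"dp":[0.85,0.45,0],"turn":[0,0,0],"fingers":0}
    - {"dp":[0.85,0.45,0],"turn":[0,0,0],"fingers":0}
    - {"dp":[0.85,0.45,0],"turn":[0,0,0],"fingers":0}

```text
clock: 1.68
eef_pos: [227.0, -438.0, 231.0]
tcp_rot: [-3.141, -0.0, 1.567]
contact_force: [-0.2, -0.0, 0.4]
opening: 1.005
grasp_force: 0.0
```

>>> play_rows:
  rows:
    - {"dp":[0.85,0.45,0],"turn":[0,0,0],"fingers":0}
    - {"dp":[0.85,0.45,0],"turn":[0,0,0],"fingers":0}
    - {"dp":[0.85,0.45,0],"turn":[0,0,0],"fingers":0}
    - {"dp":[0.85,0.45,0],"turn":[0,0,0],"fingers":0}
    - {"dp":[0.85,0.45,0],"turn":[0,0,0],"fingers":0}

```text
clock: 2.1
eef_pos: [316.9, -268.0, 231.3]
tcp_rot: [3.141, 0.0, 1.568]
contact_force: [1.2, -0.6, 0.3]
opening: 0.998
grasp_force: 0.0
```

>>> play_rows:
  rows:
    - {"dp":[0.85,0.45,0],"turn":[0,0,0],"fingers":0}
    - {"dp":[0.85,0.45,0],"turn":[0,0,0],"fingers":0}
    - {"dp":[0.85,0.45,0],"turn":[0,0,0],"fingers":0}
    - {"dp":[0,0,0],"turn":[0,0,0],"fingers":0}

```text
clock: 2.43
eef_pos: [372.7, -162.6, 231.4]
tcp_rot: [3.14, -0.002, 1.573]
contact_force: [0.3, 0.2, 0.1]
opening: 0.999
grasp_force: 0.0
```

Run:
```python
from h import *
t=snap('top','t1')['pixels'];s=snap('side','s1')['pixels']
cv2.imwrite('pics/v1.png',np.hstack([cv2.resize(x,(400,300),interpolation=cv2.INTER_AREA) for x in(t,s)])[:,:,::-1])
```

```text
(no output)
```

View pics/v1.png

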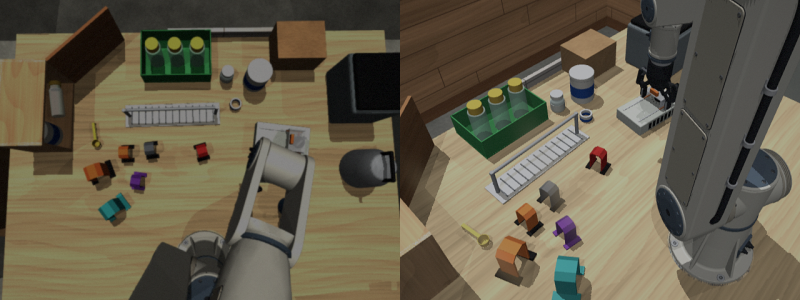

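The view shows only three small tongs standing: orange, grey and red. Nothing new appears where the arm used to block the view. I'll go to red first.

>>> play_rows:
  rows:
    - {"dp":[0.83,0.44,0],"turn":[0,0,0],"fingers":0}
    - {"dp":[0.83,0.44,0],"turn":[0,0,0],"fingers":0}
    - {"dp":[0.83,0.44,0],"turn":[0,0,0],"fingers":0}
    - {"dp":[0.83,0.44,0],"turn":[0,0,0],"fingers":0}
    - {"dp":[0.83,0.44,0],"turn":[0,0,0],"fingers":0}

```text
clock: 2.95
eef_pos: [458.8, -1.6, 231.3]
tcp_rot: [3.141, 0.0, 1.567]
contact_force: [0.9, -1.8, 0.1]
opening: 0.998
grasp_force: 0.0
```

>>> play_rows:
  rows:
    - {"dp":[0,0,0.5],"turn":[0,0,-0.9],"fingers":0}
    - {"dp":[0,0,0.5],"turn":[0,0,-0.8],"fingers":0}
    - {"dp":[0,0,0.5],"turn":[0,0,-0.8],"fingers":0}
    - {"dp":[0,0,0.5],"turn":[0,0,0],"fingers":0}
    - {"dp":[0,0,0],"turn":[0,0,0],"fingers":0}

```text
clock: 3.37
eef_pos: [455.9, -2.9, 148.1]
tcp_rot: [-3.136, -0.001, 1.83]
contact_force: [-0.7, 0.1, -0.9]
opening: 0.994
grasp_force: 0.0
```

>>> play_rows:
  rows:
    - {"dp":[0.125,0.15,0.5],"turn":[0,0,0],"fingers":0}
    - {"dp":[0,0,0.6],"turn":[0,0,0],"fingers":0}
    - {"dp":[0,0,0.6],"turn":[0,0,0],"fingers":0}
    - {"dp":[0,0,0.6],"turn":[0,0,0],"fingers":0}
    - {"dp":[0,0,0.57],"turn":[0,0,0],"fingers":0}

```text
clock: 3.78
eef_pos: [463.5, 3.6, 36.3]
tcp_rot: [3.141, 0.0, 1.83]
contact_force: [0.2, 0.2, -0.3]
opening: 1.001
grasp_force: 0.0
```

>>> play_rows:
  rows:
    - {"dp":[0,0,0],"turn":[0,0,0],"fingers":0.3}
    - {"dp":[0,0,0],"turn":[0,0,0],"fingers":0.5}
    - {"dp":[0,0,0],"turn":[0,0,0],"fingers":0.6}
    - {"dp":[0,0,0],"turn":[0,0,0],"fingers":0.6}
    - {"dp":[0,0,0],"turn":[0,0,0],"fingers":0.6}

```text
clock: 4.2
eef_pos: [464.0, 4.5, 38.1]
tcp_rot: [3.139, 0.001, 1.833]
contact_force: [-1.8, -3.1, 6.6]
opening: 0.559
grasp_force: 41.0
```

>>> play_rows:
  rows:
    - {"dp":[0,0,0],"turn":[0,0,0],"fingers":0.6}
    - {"dp":[0,0,0],"turn":[0,0,0],"fingers":0.6}
    - {"dp":[0,0,0],"turn":[0,0,0],"fingers":0.6}

```text
clock: 4.45
eef_pos: [463.9, 4.5, 38.1]
tcp_rot: [3.139, 0.001, 1.833]
contact_force: [-2.4, -3.9, 9.3]
opening: 0.564
grasp_force: 41.0
```

>>> play_rows:
  rows:
    - {"dp":[0,0,-0.4],"turn":[0,0,0],"fingers":0.6}
    - {"dp":[0,0,-0.8],"turn":[0,0,0],"fingers":0.6}
    - {"dp":[0,0,-0.8],"turn":[0,0,0.8],"fingers":0.6}
    - {"dp":[0,0,-0.8],"turn":[0,0,0.8],"fingers":0.6}
    - {"dp":[0,0,-0.7],"turn":[0,0,0.8],"fingers":0.6}

```text
clock: 4.87
eef_pos: [463.2, 4.9, 179.5]
tcp_rot: [3.139, -0.0, 1.578]
contact_force: [0.3, -0.0, -0.9]
opening: 0.557
grasp_force: 41.9
```

>>> play_rows:
  rows:
    - {"dp":[0.28,0.8,0],"turn":[0,0,0],"fingers":0.6}
    - {"dp":[0.28,0.8,0],"turn":[0,0,0],"fingers":0.6}
    - {"dp":[0.28,0.8,0],"turn":[0,0,0],"fingers":0.6}
    - {"dp":[0.28,0.8,0],"turn":[0,0,0],"fingers":0.6}
    - {"dp":[0.28,0.8,0],"turn":[0,0,0],"fingers":0.6}

```text
clock: 5.28
eef_pos: [623.7, 63.4, 177.8]
tcp_rot: [3.14, -0.0, 1.582]
contact_force: [0.6, -0.5, -1.2]
opening: 0.562
grasp_force: 41.9
```

>>> play_rows:
  rows:
    - {"dp":[0,0,0],"turn":[0,0,0],"fingers":0.6}
    - {"dp":[0,0,0],"turn":[0,0,0],"fingers":0.6}
    - {"dp":[0,0,0],"turn":[0,0,0],"fingers":0.6}

```text
clock: 5.53
eef_pos: [621.5, 62.6, 176.7]
tcp_rot: [-3.141, 0.0, 1.582]
contact_force: [-0.2, -0.4, -1.2]
opening: 0.561
grasp_force: 41.9
```

Run:
```python
from h import *
t=snap('top','t2');s=snap('side','s2')
R=lambda im,x,y,w,h,W,H: cv2.resize(im[y:y+h,x:x+w],(W,H),interpolation=cv2.INTER_CUBIC)
cv2.imwrite('pics/v2.png',np.hstack([R(s['pixels'],200,110,160,150,480,450),R(t['pixels'],280,140,70,100,315,450)])[:,:,::-1])
```

```text
(no output)
```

View pics/v2.png

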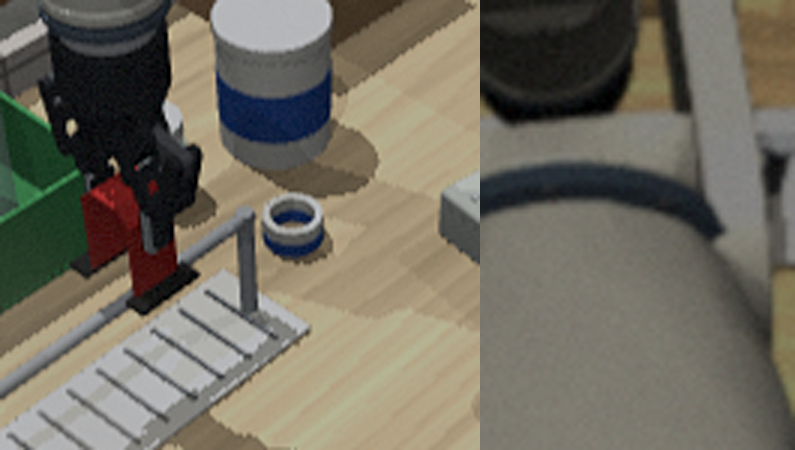

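Red is held upright above the bar. I'll shift 7.5 mm in x and lower it.

>>> play_rows:
  rows:
    - {"dp":[0,0.19,0],"turn":[0,0,0],"fingers":0.6}
    - {"dp":[0,0,0.3],"turn":[0,0,0],"fingers":0.6}
    - {"dp":[0,0,0.6],"turn":[0,0,0],"fingers":0.6}
    - {"dp":[0,0,0.6],"turn":[0,0,0],"fingers":0.6}
    - {"dp":[0,0,0.6],"turn":[0,0,0],"fingers":0.6}

```text
clock: 6.05
eef_pos: [629.7, 62.5, 91.2]
tcp_rot: [3.141, -0.0, 1.582]
contact_force: [0.4, -0.1, -0.3]
opening: 0.557
grasp_force: 41.9
```

>>> play_rows:
  rows:
    - {"dp":[0,0,0.3],"turn":[0,0,0],"fingers":0.6}
    - {"dp":[0,0,0.1],"turn":[0,0,0],"fingers":0.6}
    - {"dp":[0,0,0.06],"turn":[0,0,0],"fingers":0.6}
    - {"dp":[0,0,0],"turn":[0,0,0],"fingers":0.6}

```text
clock: 6.38
eef_pos: [630.2, 62.7, 74.4]
tcp_rot: [3.141, -0.0, 1.582]
contact_force: [0.4, 0.5, -1.5]
opening: 0.562
grasp_force: 41.9
```

>>> play_rows:
  rows:
    - {"dp":[0,0,0.05],"turn":[0,0,0],"fingers":0.6}
    - {"dp":[0,0,0],"turn":[0,0,0],"fingers":0.6}
    - {"dp":[0,0,0],"turn":[0,0,0],"fingers":0.35}
    - {"dp":[0,0,0],"turn":[0,0,0],"fingers":0.2}
    - {"dp":[0,0,0],"turn":[0,0,0],"fingers":0}

```text
clock: 6.8
eef_pos: [630.1, 62.8, 72.7]
tcp_rot: [3.141, -0.0, 1.582]
contact_force: [-0.5, -0.2, -0.0]
opening: 0.903
grasp_force: 0.0
```

>>> play_rows:
  rows:
    - {"dp":[0,0,0],"turn":[0,0,0],"fingers":0}
    - {"dp":[0,0,0],"turn":[0,0,0],"fingers":0}
    - {"dp":[0,0,0],"turn":[0,0,0],"fingers":0}
    - {"dp":[0,0,0],"turn":[0,0,0],"fingers":0}

```text
clock: 7.13
eef_pos: [629.8, 62.7, 72.1]
tcp_rot: [-3.142, -0.0, 1.582]
contact_force: [0.4, -0.1, 0.4]
opening: 1.001
grasp_force: 0.0
```

>>> play_rows:
  rows:
    - {"dp":[0,0,-0.4],"turn":[0,0,0],"fingers":0}
    - {"dp":[0,0,-0.8],"turn":[0,0,0],"fingers":0}
    - {"dp":[0,0,-0.8],"turn":[0,0,0],"fingers":0}
    - {"dp":[0,0,-0.8],"turn":[0,0,0],"fingers":0}
    - {"dp":[0,0,-0.4],"turn":[0,0,0],"fingers":0}

```text
clock: 7.55
eef_pos: [631.3, 62.9, 204.2]
tcp_rot: [3.137, -0.0, 1.582]
contact_force: [1.2, 0.5, 0.4]
opening: 1.0
grasp_force: 0.0
```

>>> play_rows:
  rows:
    - {"dp":[0,-0.9,0],"turn":[0,0,0],"fingers":0}
    - {"dp":[0,-0.9,0],"turn":[0,0,0],"fingers":0}
    - {"dp":[0,-0.9,0],"turn":[0,0,0],"fingers":0}
    - {"dp":[0,-0.9,0],"turn":[0,0,0],"fingers":0}
    - {"dp":[0,0,0],"turn":[0,0,0],"fingers":0}

```text
clock: 7.97
eef_pos: [478.6, 60.7, 199.0]
tcp_rot: [-3.135, 0.0, 1.582]
contact_force: [0.2, -0.3, -0.4]
opening: 0.998
grasp_force: 0.0
```

Run:
```python
from h import *
t=snap('top','t3');s=snap('side','s3')
R=lambda im,x,y,w,h,W,H: cv2.resize(im[y:y+h,x:x+w],(W,H),interpolation=cv2.INTER_CUBIC)
cv2.imwrite('pics/v3.png',np.hstack([R(s['pixels'],120,140,220,220,400,400),R(t['pixels'],180,150,180,180,400,400)])[:,:,::-1])
for n,roi in[('orange',(185,228,32,32)),('grey',(225,222,30,26))]:
    m,c=mask(t,n,roi); print(n,m.sum(),c,quad(t,m,74))
```

```text
orange 304 [197.22368421 243.00657895] (array([457.9, 328.7]), array([51.8, 41.3]), 0.6)
grey 483 [243.66666667 234.85921325] (array([478.2, 212.7]), array([62.1, 65.4]), 90.0)
```

View pics/v3.png

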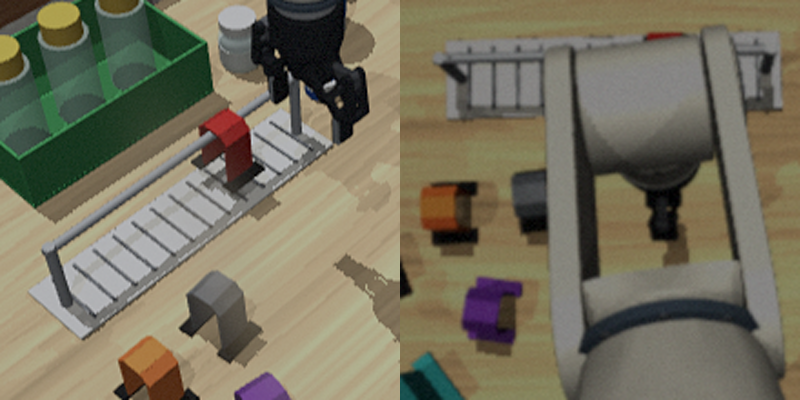

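Red hangs astride the bar. Next is grey at (472,222).

>>> play_rows:
  rows:
    - {"dp":[0.8,0,0],"turn":[0,0,0],"fingers":0}
    - {"dp":[0.8,0,0],"turn":[0,0,0],"fingers":0}
    - {"dp":[0.8,0,0],"turn":[0,0,0],"fingers":0}
    - {"dp":[0.8,0,0],"turn":[0,0,0],"fingers":0}
    - {"dp":[0.8,0,0],"turn":[0,0,0],"fingers":0}

```text
clock: 8.48
eef_pos: [485.4, 223.2, 200.3]
tcp_rot: [3.14, -0.001, 1.582]
contact_force: [0.1, 0.3, -0.1]
opening: 0.999
grasp_force: 0.0
```

>>> play_rows:
  rows:
    - {"dp":[0,0,0.8],"turn":[0,0,-0.8],"fingers":0}
    - {"dp":[0,0,0.6],"turn":[0,0,0],"fingers":0}
    - {"dp":[0,0,0.6],"turn":[0,0,0],"fingers":0}
    - {"dp":[0,0,0],"turn":[0,0,0],"fingers":0}
    - {"dp":[0,0,0],"turn":[0,0,0],"fingers":0}

```text
clock: 8.9
eef_pos: [484.3, 221.2, 119.3]
tcp_rot: [-3.14, 0.001, 1.666]
contact_force: [-0.2, 0.6, 0.6]
opening: 0.998
grasp_force: 0.0
```

>>> play_rows:
  rows:
    - {"dp":[0.05,-0.3,0],"turn":[0,0,0],"fingers":0}
    - {"dp":[0,0,0.7],"turn":[0,0,0],"fingers":0}
    - {"dp":[0,0,0.7],"turn":[0,0,0],"fingers":0}
    - {"dp":[0,0,0.65],"turn":[0,0,0],"fingers":0}
    - {"dp":[0,0,0],"turn":[0,0,0],"fingers":0}

```text
clock: 9.32
eef_pos: [469.9, 221.2, 36.1]
tcp_rot: [-3.138, 0.001, 1.666]
contact_force: [-0.8, -0.2, -1.0]
opening: 1.0
grasp_force: 0.0
```

>>> play_rows:
  rows:
    - {"dp":[0,0,0],"turn":[0,0,0],"fingers":0.3}
    - {"dp":[0,0,0],"turn":[0,0,0],"fingers":0.5}
    - {"dp":[0,0,0],"turn":[0,0,0],"fingers":0.6}
    - {"dp":[0,0,0],"turn":[0,0,0],"fingers":0.6}
    - {"dp":[0,0,0],"turn":[0,0,0],"fingers":0.6}

```text
clock: 9.73
eef_pos: [473.3, 222.6, 40.5]
tcp_rot: [3.138, -0.001, 1.666]
contact_force: [-0.3, -1.2, 8.0]
opening: 0.559
grasp_force: 39.6
```

>>> play_rows:
  rows:
    - {"dp":[0,0,0],"turn":[0,0,0],"fingers":0.6}
    - {"dp":[0,0,0],"turn":[0,0,0],"fingers":0.6}
    - {"dp":[0,0,0],"turn":[0,0,0],"fingers":0.6}

```text
clock: 9.98
eef_pos: [473.3, 222.6, 40.4]
tcp_rot: [3.138, -0.001, 1.666]
contact_force: [-1.1, -0.8, 9.0]
opening: 0.559
grasp_force: 39.6
```

>>> play_rows:
  rows:
    - {"dp":[0,0,-0.4],"turn":[0,0,0],"fingers":0.6}
    - {"dp":[0,0,-0.8],"turn":[0,0,0],"fingers":0.6}
    - {"dp":[0,0,-0.8],"turn":[0,0,0.8],"fingers":0.6}
    - {"dp":[0,0,-0.8],"turn":[0,0,0],"fingers":0.6}
    - {"dp":[0,0,-0.7],"turn":[0,0,0],"fingers":0.6}

```text
clock: 10.4
eef_pos: [472.4, 222.2, 181.7]
tcp_rot: [3.139, -0.001, 1.582]
contact_force: [0.8, 0.5, -0.5]
opening: 0.564
grasp_force: 41.5
```

>>> play_rows:
  rows:
    - {"dp":[-0.21,0.78,0],"turn":[0,0,0],"fingers":0.6}
    - {"dp":[-0.21,0.78,0],"turn":[0,0,0],"fingers":0.6}
    - {"dp":[-0.21,0.78,0],"turn":[0,0,0],"fingers":0.6}
    - {"dp":[-0.21,0.78,0],"turn":[0,0,0],"fingers":0.6}
    - {"dp":[-0.21,0.78,0],"turn":[0,0,0],"fingers":0.6}

```text
clock: 10.82
eef_pos: [630.0, 181.2, 180.1]
tcp_rot: [3.139, -0.001, 1.582]
contact_force: [0.4, -0.3, -0.8]
opening: 0.56
grasp_force: 41.5
```

>>> play_rows:
  rows:
    - {"dp":[0,0,0],"turn":[0,0,0],"fingers":0.6}
    - {"dp":[0,0,0],"turn":[0,0,0],"fingers":0.6}
    - {"dp":[0,0,0],"turn":[0,0,0],"fingers":0.6}

```text
clock: 11.07
eef_pos: [627.7, 181.7, 178.8]
tcp_rot: [-3.142, -0.0, 1.582]
contact_force: [-0.8, 0.5, -0.8]
opening: 0.556
grasp_force: 41.7
```

>>> play_rows:
  rows:
    - {"dp":[0,0.03,0.3],"turn":[0,0,0],"fingers":0.6}
    - {"dp":[0,0,0.6],"turn":[0,0,0],"fingers":0.6}
    - {"dp":[0,0,0.6],"turn":[0,0,0],"fingers":0.6}
    - {"dp":[0,0,0.6],"turn":[0,0,0],"fingers":0.6}
    - {"dp":[0,0,0.3],"turn":[0,0,0],"fingers":0.6}

```text
clock: 11.48
eef_pos: [626.7, 181.7, 79.0]
tcp_rot: [-3.138, 0.001, 1.583]
contact_force: [-0.9, -0.1, 0.1]
opening: 0.559
grasp_force: 41.7
```

>>> play_rows:
  rows:
    - {"dp":[0,0,0.15],"turn":[0,0,0],"fingers":0.6}
    - {"dp":[0,0,0.07],"turn":[0,0,0],"fingers":0.6}
    - {"dp":[0,0,0],"turn":[0,0,0],"fingers":0.6}

```text
clock: 11.73
eef_pos: [628.9, 182.1, 74.4]
tcp_rot: [-3.141, -0.0, 1.583]
contact_force: [1.0, -0.0, -0.0]
opening: 0.557
grasp_force: 42.5
```

>>> play_rows:
  rows:
    - {"dp":[0,0,0],"turn":[0,0,0],"fingers":0.6}
    - {"dp":[0,0,0],"turn":[0,0,0],"fingers":0.35}
    - {"dp":[0,0,0],"turn":[0,0,0],"fingers":0.2}
    - {"dp":[0,0,0],"turn":[0,0,0],"fingers":0}
    - {"dp":[0,0,0],"turn":[0,0,0],"fingers":0}

```text
clock: 12.15
eef_pos: [629.6, 181.8, 73.5]
tcp_rot: [3.141, -0.0, 1.582]
contact_force: [-0.5, -0.4, 0.1]
opening: 1.0
grasp_force: 0.0
```

>>> play_rows:
  rows:
    - {"dp":[0,0,0],"turn":[0,0,0],"fingers":0}
    - {"dp":[0,0,0],"turn":[0,0,0],"fingers":0}
    - {"dp":[0,0,0],"turn":[0,0,0],"fingers":0}

```text
clock: 12.4
eef_pos: [629.5, 181.7, 73.2]
tcp_rot: [-3.142, -0.0, 1.582]
contact_force: [-0.4, 0.2, 0.1]
opening: 1.001
grasp_force: 0.0
```

>>> play_rows:
  rows:
    - {"dp":[0,0,-0.4],"turn":[0,0,0],"fingers":0}
    - {"dp":[0,0,-0.8],"turn":[0,0,0],"fingers":0}
    - {"dp":[0,0,-0.8],"turn":[0,0,0],"fingers":0}
    - {"dp":[0,0,-0.8],"turn":[0,0,0],"fingers":0}
    - {"dp":[0,0,-0.4],"turn":[0,0,0],"fingers":0}

```text
clock: 12.82
eef_pos: [631.0, 182.1, 205.5]
tcp_rot: [3.137, -0.001, 1.582]
contact_force: [1.2, 0.2, 0.7]
opening: 1.002
grasp_force: 0.0
```

>>> play_rows:
  rows:
    - {"dp":[0.6,-0.75,0],"turn":[0,0,0],"fingers":0}
    - {"dp":[0.6,-0.75,0],"turn":[0,0,0],"fingers":0}
    - {"dp":[0.6,-0.75,0],"turn":[0,0,0],"fingers":0}
    - {"dp":[0.6,-0.75,0],"turn":[0,0,0],"fingers":0}
    - {"dp":[0.6,-0.75,0],"turn":[0,0,0],"fingers":0}

```text
clock: 13.23
eef_pos: [476.7, 300.7, 201.4]
tcp_rot: [3.141, -0.0, 1.582]
contact_force: [0.5, 1.0, -0.8]
opening: 1.002
grasp_force: 0.0
```

Run:
```python
from h import *
t=snap('top','t4');s=snap('side','s4')
R=lambda im,x,y,w,h,W,H: cv2.resize(im[y:y+h,x:x+w],(W,H),interpolation=cv2.INTER_CUBIC)
cv2.imwrite('pics/v4.png',np.hstack([R(s['pixels'],120,140,220,220,400,400),R(t['pixels'],180,150,180,180,400,400)])[:,:,::-1])
```

```text
(no output)
```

View pics/v4.png

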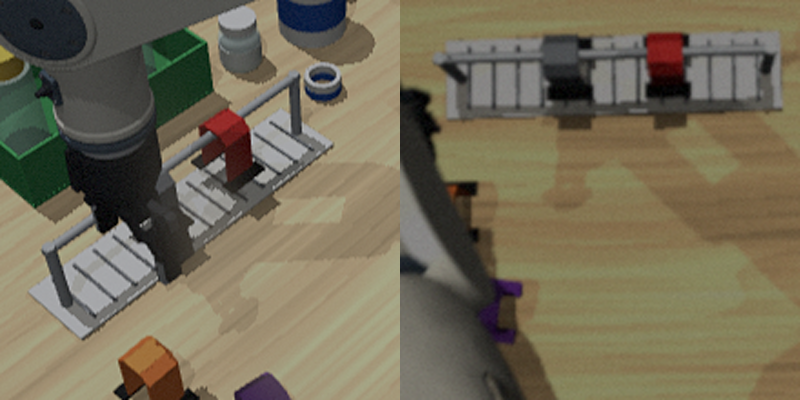

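Grey and red both hang, and orange stands where it was, so I'll fetch it now.

>>> play_rows:
  rows:
    - {"dp":[0.65,-0.45,0],"turn":[0,0,-0.25],"fingers":0}
    - {"dp":[0,0,0.7],"turn":[0,0,0],"fingers":0}
    - {"dp":[0,0,0.7],"turn":[0,0,0],"fingers":0}
    - {"dp":[0,0,0.6],"turn":[0,0,0],"fingers":0}
    - {"dp":[0,0,0],"turn":[0,0,0],"fingers":0}

```text
clock: 13.75
eef_pos: [457.7, 324.0, 117.2]
tcp_rot: [-3.136, 0.004, 1.609]
contact_force: [-1.9, -1.0, -0.7]
opening: 0.999
grasp_force: 0.0
```

>>> play_rows:
  rows:
    - {"dp":[0,0,0],"turn":[0,0,0],"fingers":0}
    - {"dp":[0,0,0],"turn":[0,0,0],"fingers":0}

```text
clock: 13.92
eef_pos: [460.8, 326.0, 122.4]
tcp_rot: [3.141, -0.001, 1.608]
contact_force: [0.0, -0.2, 1.3]
opening: 0.998
grasp_force: 0.0
```

>>> play_rows:
  rows:
    - {"dp":[0.03,-0.08,0.3],"turn":[0,0,0],"fingers":0}
    - {"dp":[0,0,0.7],"turn":[0,0,0],"fingers":0}
    - {"dp":[0,0,0.7],"turn":[0,0,0],"fingers":0}
    - {"dp":[0,0,0.43],"turn":[0,0,0],"fingers":0}
    - {"dp":[0,0,0],"turn":[0,0,0],"fingers":0}

```text
clock: 14.33
eef_pos: [456.1, 326.1, 34.7]
tcp_rot: [-3.14, 0.001, 1.608]
contact_force: [-0.9, -0.6, -0.3]
opening: 0.998
grasp_force: 0.0
```

>>> play_rows:
  rows:
    - {"dp":[0,0,0],"turn":[0,0,0],"fingers":0.3}
    - {"dp":[0,0,0],"turn":[0,0,0],"fingers":0.5}
    - {"dp":[0,0,0],"turn":[0,0,0],"fingers":0.6}
    - {"dp":[0,0,0],"turn":[0,0,0],"fingers":0.6}
    - {"dp":[0,0,0],"turn":[0,0,0],"fingers":0.6}

```text
clock: 14.75
eef_pos: [458.0, 327.8, 38.4]
tcp_rot: [3.139, -0.002, 1.608]
contact_force: [-1.3, -0.2, 8.0]
opening: 0.562
grasp_force: 39.6
```

>>> play_rows:
  rows:
    - {"dp":[0,0,0],"turn":[0,0,0],"fingers":0.6}
    - {"dp":[0,0,0],"turn":[0,0,0],"fingers":0.6}
    - {"dp":[0,0,0],"turn":[0,0,0],"fingers":0.6}

```text
clock: 15.0
eef_pos: [458.0, 327.8, 38.4]
tcp_rot: [3.139, -0.002, 1.608]
contact_force: [-0.0, -1.8, 8.7]
opening: 0.561
grasp_force: 39.6
```

>>> play_rows:
  rows:
    - {"dp":[0,0,-0.4],"turn":[0,0,0],"fingers":0.6}
    - {"dp":[0,0,-0.8],"turn":[0,0,0],"fingers":0.6}
    - {"dp":[0,0,-0.8],"turn":[0,0,0.25],"fingers":0.6}
    - {"dp":[0,0,-0.8],"turn":[0,0,0],"fingers":0.6}
    - {"dp":[0,0,-0.7],"turn":[0,0,0],"fingers":0.6}

```text
clock: 15.42
eef_pos: [457.1, 327.2, 179.5]
tcp_rot: [3.139, -0.002, 1.582]
contact_force: [1.5, 1.0, -0.1]
opening: 0.557
grasp_force: 41.5
```

>>> play_rows:
  rows:
    - {"dp":[-0.35,0.85,0],"turn":[0,0,0],"fingers":0.6}
    - {"dp":[-0.35,0.85,0],"turn":[0,0,0],"fingers":0.6}
    - {"dp":[-0.35,0.85,0],"turn":[0,0,0],"fingers":0.6}
    - {"dp":[-0.35,0.85,0],"turn":[0,0,0],"fingers":0.6}
    - {"dp":[-0.35,0.85,0],"turn":[0,0,0],"fingers":0.6}

```text
clock: 15.83
eef_pos: [629.2, 258.1, 177.9]
tcp_rot: [3.14, -0.001, 1.582]
contact_force: [0.4, 1.0, -0.9]
opening: 0.559
grasp_force: 41.5
```

>>> play_rows:
  rows:
    - {"dp":[0,0,0],"turn":[0,0,0],"fingers":0.6}
    - {"dp":[0,0,0],"turn":[0,0,0],"fingers":0.6}
    - {"dp":[0,0,0],"turn":[0,0,0],"fingers":0.6}

```text
clock: 16.08
eef_pos: [627.0, 258.7, 176.6]
tcp_rot: [-3.142, -0.0, 1.581]
contact_force: [-0.4, -0.3, -0.3]
opening: 0.558
grasp_force: 41.7
```

>>> play_rows:
  rows:
    - {"dp":[0,0.03,0.3],"turn":[0,0,0],"fingers":0.6}
    - {"dp":[0,0,0.6],"turn":[0,0,0],"fingers":0.6}
    - {"dp":[0,0,0.6],"turn":[0,0,0],"fingers":0.6}
    - {"dp":[0,0,0.6],"turn":[0,0,0],"fingers":0.6}
    - {"dp":[0,0,0.3],"turn":[0,0,0],"fingers":0.6}

```text
clock: 16.5
eef_pos: [625.8, 258.9, 76.8]
tcp_rot: [-3.138, 0.001, 1.584]
contact_force: [-0.5, 0.3, -0.6]
opening: 0.559
grasp_force: 41.7
```

>>> play_rows:
  rows:
    - {"dp":[0,0,0.15],"turn":[0,0,0],"fingers":0.6}
    - {"dp":[0,0,0.06],"turn":[0,0,0],"fingers":0.6}
    - {"dp":[0,0,0],"turn":[0,0,0],"fingers":0.6}

```text
clock: 16.75
eef_pos: [628.2, 259.5, 72.5]
tcp_rot: [-3.142, -0.0, 1.583]
contact_force: [-0.2, 0.0, -0.9]
opening: 0.563
grasp_force: 43.9
```

>>> play_rows:
  rows:
    - {"dp":[0,0,0],"turn":[0,0,0],"fingers":0.6}
    - {"dp":[0,0,0],"turn":[0,0,0],"fingers":0.35}
    - {"dp":[0,0,0],"turn":[0,0,0],"fingers":0.2}
    - {"dp":[0,0,0],"turn":[0,0,0],"fingers":0}
    - {"dp":[0,0,0],"turn":[0,0,0],"fingers":0}

```text
clock: 17.17
eef_pos: [628.8, 258.9, 71.9]
tcp_rot: [3.141, -0.0, 1.582]
contact_force: [-0.1, -0.1, -0.1]
opening: 0.998
grasp_force: 0.0
```

>>> play_rows:
  rows:
    - {"dp":[0,0,0],"turn":[0,0,0],"fingers":0}
    - {"dp":[0,0,0],"turn":[0,0,0],"fingers":0}
    - {"dp":[0,0,0],"turn":[0,0,0],"fingers":0}

```text
clock: 17.42
eef_pos: [628.6, 258.8, 71.7]
tcp_rot: [-3.142, -0.0, 1.582]
contact_force: [1.1, 0.1, 0.6]
opening: 1.001
grasp_force: 0.0
```

>>> play_rows:
  rows:
    - {"dp":[0,0,-0.4],"turn":[0,0,0],"fingers":0}
    - {"dp":[0,0,-0.8],"turn":[0,0,0],"fingers":0}
    - {"dp":[0,0,-0.8],"turn":[0,0,0],"fingers":0}
    - {"dp":[0,0,-0.8],"turn":[0,0,0],"fingers":0}
    - {"dp":[0,0,-0.6],"turn":[0,0,0],"fingers":0}

```text
clock: 17.83
eef_pos: [629.2, 259.1, 210.6]
tcp_rot: [3.14, -0.001, 1.582]
contact_force: [0.2, 0.6, 0.3]
opening: 0.997
grasp_force: 0.0
```

>>> play_rows:
  rows:
    - {"dp":[-0.8,-0.45,0],"turn":[0,0,0],"fingers":0}
    - {"dp":[-0.8,-0.45,0],"turn":[0,0,0],"fingers":0}
    - {"dp":[-0.8,-0.45,0],"turn":[0,0,0],"fingers":0}
    - {"dp":[-0.8,-0.45,0],"turn":[0,0,0],"fingers":0}
    - {"dp":[-0.8,-0.45,0],"turn":[0,0,0],"fingers":0}

```text
clock: 18.25
eef_pos: [539.3, 96.6, 207.7]
tcp_rot: [3.141, 0.0, 1.583]
contact_force: [0.9, -0.1, 0.5]
opening: 0.997
grasp_force: 0.0
```

>>> play_rows:
  rows:
    - {"dp":[-0.8,-0.45,0],"turn":[0,0,0],"fingers":0}
    - {"dp":[-0.8,-0.45,0],"turn":[0,0,0],"fingers":0}
    - {"dp":[-0.8,-0.45,0],"turn":[0,0,0],"fingers":0}
    - {"dp":[-0.8,-0.45,0],"turn":[0,0,0],"fingers":0}
    - {"dp":[-0.8,-0.45,0],"turn":[0,0,0],"fingers":0}

```text
clock: 18.67
eef_pos: [451.2, -64.4, 207.9]
tcp_rot: [3.141, 0.0, 1.582]
contact_force: [0.5, -1.0, 0.2]
opening: 0.999
grasp_force: 0.0
```

Run:
```python
from h import *
t=snap('top','t5');s=snap('side','s5')
R=lambda im,x,y,w,h,W,H: cv2.resize(im[y:y+h,x:x+w],(W,H),interpolation=cv2.INTER_CUBIC)
cv2.imwrite('pics/v5.png',np.vstack([np.hstack([R(s['pixels'],120,140,220,180,400,300),R(t['pixels'],180,150,180,135,400,300)]),R(t['pixels'],400,190,100,35,800,280)])[:,:,::-1])
```

```text
(no output)
```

View pics/v5.png

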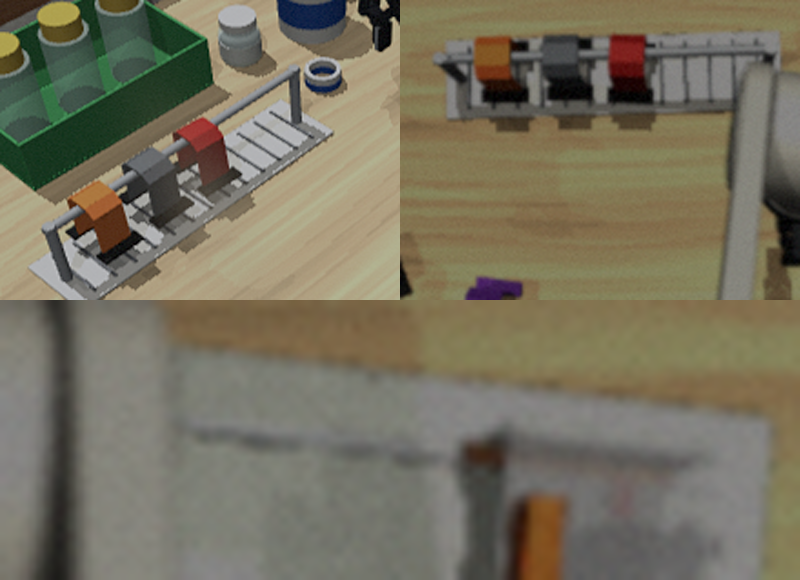

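All three hang. Red has been knocked along the bar to about y=105 mm, which is still well inside the limits. Now the hood: ridge at about (497,-357).

>>> play_rows:
  rows:
    - {"dp":[-0.92,0.15,0],"turn":[0,0,0],"fingers":0}
    - {"dp":[-0.92,0.15,0],"turn":[0,0,0],"fingers":0}
    - {"dp":[-0.92,0.15,0],"turn":[0,0,0],"fingers":0}
    - {"dp":[-0.92,0.15,0],"turn":[0,0,0],"fingers":0}
    - {"dp":[-0.92,0.15,0],"turn":[0,0,0],"fingers":0}

```text
clock: 19.18
eef_pos: [484.8, -248.4, 207.9]
tcp_rot: [3.141, 0.0, 1.582]
contact_force: [1.8, 0.5, -0.1]
opening: 0.998
grasp_force: 0.0
```

>>> play_rows:
  rows:
    - {"dp":[-0.92,0.15,0],"turn":[0,0,0],"fingers":0}
    - {"dp":[-0.92,0.15,0],"turn":[0,0,0],"fingers":0}
    - {"dp":[-0.92,0.15,0],"turn":[0,0,0],"fingers":0}
    - {"dp":[0,0,0],"turn":[0,0,1],"fingers":0}
    - {"dp":[0,0,0],"turn":[0,0,1],"fingers":0}

```text
clock: 19.6
eef_pos: [504.1, -358.9, 207.2]
tcp_rot: [3.141, 0.0, 1.366]
contact_force: [0.2, 1.5, -0.6]
opening: 1.002
grasp_force: 0.0
```

>>> play_rows:
  rows:
    - {"dp":[0,0,0],"turn":[0,0,1],"fingers":0}
    - {"dp":[0,0,0],"turn":[0,0,1],"fingers":0}
    - {"dp":[0,0,0],"turn":[0,0,1],"fingers":0}
    - {"dp":[0,0,0],"turn":[0,0,1],"fingers":0}
    - {"dp":[0,0,0],"turn":[0,0,1],"fingers":0}

```text
clock: 20.02
eef_pos: [504.1, -356.7, 207.6]
tcp_rot: [3.142, -0.0, 0.844]
contact_force: [0.1, 0.6, -0.4]
opening: 1.003
grasp_force: 0.0
```

>>> play_rows:
  rows:
    - {"dp":[0,0,0],"turn":[0,0,1],"fingers":0}
    - {"dp":[0,0,0],"turn":[0,0,1],"fingers":0}
    - {"dp":[0,0,0],"turn":[0,0,1],"fingers":0}
    - {"dp":[0,0,0],"turn":[0,0,1],"fingers":0}
    - {"dp":[0,0,0],"turn":[0,0,1],"fingers":0}

```text
clock: 20.43
eef_pos: [504.1, -356.7, 207.6]
tcp_rot: [-3.142, -0.0, 0.321]
contact_force: [-0.2, -0.5, -0.1]
opening: 1.003
grasp_force: 0.0
```

>>> play_rows:
  rows:
    - {"dp":[0,0,0],"turn":[0,0,1],"fingers":0}
    - {"dp":[0,0,0],"turn":[0,0,1],"fingers":0}
    - {"dp":[0,0,0],"turn":[0,0,1],"fingers":0}
    - {"dp":[0,0,0],"turn":[0,0,1],"fingers":0}
    - {"dp":[0,0,0],"turn":[0,0,0.3],"fingers":0}

```text
clock: 20.85
eef_pos: [504.1, -356.6, 207.7]
tcp_rot: [-3.141, -0.0, -0.131]
contact_force: [1.0, 0.1, -0.0]
opening: 0.999
grasp_force: 0.0
```

>>> play_rows:
  rows:
    - {"dp":[0,0,0],"turn":[0,0,0],"fingers":0}
    - {"dp":[0,0,0],"turn":[0,0,0],"fingers":0}

```text
clock: 21.02
eef_pos: [504.0, -356.7, 207.6]
tcp_rot: [-3.142, -0.0, -0.123]
contact_force: [-0.4, -0.4, -0.6]
opening: 1.004
grasp_force: 0.0
```

>>> play_rows:
  rows:
    - {"dp":[-0.17,0,0.4],"turn":[0,0,0],"fingers":0.2}
    - {"dp":[0,0,0.7],"turn":[0,0,0],"fingers":0.2}
    - {"dp":[0,0,0.7],"turn":[0,0,0],"fingers":0.2}
    - {"dp":[0,0,0.5],"turn":[0,0,0],"fingers":0.2}
    - {"dp":[0,0,0.3],"turn":[0,0,0],"fingers":0.2}

```text
clock: 21.43
eef_pos: [496.0, -355.2, 101.3]
tcp_rot: [-3.14, 0.002, -0.123]
contact_force: [-0.9, 0.9, -0.8]
opening: 0.8
grasp_force: 0.0
```

>>> play_rows:
  rows:
    - {"dp":[0,0,0],"turn":[0,0,0],"fingers":0.5}
    - {"dp":[0,0,0],"turn":[0,0,0],"fingers":0.8}
    - {"dp":[0,0,0],"turn":[0,0,0],"fingers":1}
    - {"dp":[0,0,0],"turn":[0,0,0],"fingers":1}
    - {"dp":[0,0,0],"turn":[0,0,0],"fingers":1}

```text
clock: 21.85
eef_pos: [497.7, -356.7, 105.3]
tcp_rot: [3.14, -0.002, -0.125]
contact_force: [-0.9, 0.3, 4.7]
opening: 0.125
grasp_force: 41.9
```

>>> play_rows:
  rows:
    - {"dp":[0,0,0],"turn":[0,0,0],"fingers":1}
    - {"dp":[0,0,0],"turn":[0,0,0],"fingers":1}
    - {"dp":[0,0,0],"turn":[0,0,0],"fingers":1}

```text
clock: 22.1
eef_pos: [497.7, -356.8, 105.3]
tcp_rot: [3.14, -0.002, -0.125]
contact_force: [-0.6, 0.5, 6.9]
opening: 0.124
grasp_force: 42.2
```

>>> play_rows:
  rows:
    - {"dp":[0,-0.2,0],"turn":[0,0,0],"fingers":1}
    - {"dp":[0,-0.3,0],"turn":[0,0,0],"fingers":1}
    - {"dp":[0,-0.4,0],"turn":[0,0,0],"fingers":1}
    - {"dp":[0,-0.4,0],"turn":[0,0,0],"fingers":1}
    - {"dp":[0,-0.2,0],"turn":[0,0,0],"fingers":1}

```text
clock: 22.52
eef_pos: [505.8, -296.3, 105.3]
tcp_rot: [3.14, -0.003, -0.125]
contact_force: [1.9, -1.6, 3.9]
opening: 0.124
grasp_force: 41.9
```

>>> play_rows:
  rows:
    - {"dp":[0,-0.2,0],"turn":[0,0,0],"fingers":1}
    - {"dp":[0,-0.1,0],"turn":[0,0,0],"fingers":1}
    - {"dp":[0,0,0],"turn":[0,0,0],"fingers":1}

```text
clock: 22.77
eef_pos: [507.4, -284.5, 105.3]
tcp_rot: [3.141, -0.003, -0.124]
contact_force: [1.5, 1.5, 6.7]
opening: 0.13
grasp_force: 42.3
```

>>> play_rows:
  rows:
    - {"dp":[0,-0.1,0],"turn":[0,0,0],"fingers":1}
    - {"dp":[0,0,0],"turn":[0,0,0],"fingers":1}

```text
clock: 22.93
eef_pos: [507.7, -281.9, 105.2]
tcp_rot: [3.139, -0.004, -0.124]
contact_force: [0.1, -4.2, 4.9]
opening: 0.128
grasp_force: 42.2
```

>>> play_rows:
  rows:
    - {"dp":[0,-0.1,0],"turn":[0,0,0],"fingers":1}
    - {"dp":[0,0,0],"turn":[0,0,0],"fingers":1}

```text
clock: 23.1
eef_pos: [507.8, -281.5, 105.2]
tcp_rot: [3.133, -0.004, -0.123]
contact_force: [-4.6, -24.2, 0.3]
opening: 0.129
grasp_force: 41.6
```

>>> play_rows:
  rows:
    - {"dp":[0,-0.1,0],"turn":[0,0,0],"fingers":1}
    - {"dp":[0,0,0],"turn":[0,0,0],"fingers":1}

```text
clock: 23.27
eef_pos: [508.0, -281.0, 105.3]
tcp_rot: [3.128, -0.005, -0.121]
contact_force: [-8.1, -42.2, -5.5]
opening: 0.126
grasp_force: 41.3
```

>>> play_rows:
  rows:
    - {"dp":[0,0.17,0],"turn":[0,0,0],"fingers":1}
    - {"dp":[0,0,0],"turn":[0,0,0],"fingers":0.7}
    - {"dp":[0,0,0],"turn":[0,0,0],"fingers":0.4}
    - {"dp":[0,0,0],"turn":[0,0,0],"fingers":0.2}
    - {"dp":[0,0,0],"turn":[0,0,0],"fingers":0.2}

```text
clock: 23.68
eef_pos: [506.3, -278.9, 103.5]
tcp_rot: [-3.141, 0.001, -0.124]
contact_force: [-0.2, 0.4, -0.1]
opening: 0.692
grasp_force: 0.0
```

>>> play_rows:
  rows:
    - {"dp":[0,0,-0.3],"turn":[0,0,0],"fingers":0.2}
    - {"dp":[0,0,-0.7],"turn":[0,0,0],"fingers":0}
    - {"dp":[0,0,-0.7],"turn":[0,0,0],"fingers":0}
    - {"dp":[0,0,-0.7],"turn":[0,0,0],"fingers":0}

```text
clock: 24.02
eef_pos: [506.3, -279.0, 201.3]
tcp_rot: [-3.141, 0.001, -0.124]
contact_force: [0.2, 0.0, 0.9]
opening: 1.003
grasp_force: 0.0
```

>>> play_rows:
  rows:
    - {"dp":[0,-1,0],"turn":[0,0,0],"fingers":0}
    - {"dp":[0,-1,0],"turn":[0,0,0],"fingers":0}
    - {"dp":[0,-1,0],"turn":[0,0,0],"fingers":0}
    - {"dp":[0,-1,0],"turn":[0,0,0],"fingers":0}
    - {"dp":[0,-1,0],"turn":[0,0,0],"fingers":0}

```text
clock: 24.43
eef_pos: [531.2, -79.1, 200.8]
tcp_rot: [-3.142, -0.001, -0.125]
contact_force: [0.3, -0.2, 0.4]
opening: 1.0
grasp_force: 0.0
```

Run:
```python
from h import *
import pickle
t=snap('top','t6');s=snap('side','s6'); pickle.dump((t,s),open('6.pkl','wb'))
R=lambda im,x,y,w,h,W,H: cv2.resize(im[y:y+h,x:x+w],(W,H),interpolation=cv2.INTER_CUBIC)
cv2.imwrite('pics/v6.png',np.hstack([R(t['pixels'],450,195,50,65,400,520),R(s['pixels'],380,110,80,104,400,520)])[:,:,::-1])
```

```text
(no output)
```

View pics/v6.png

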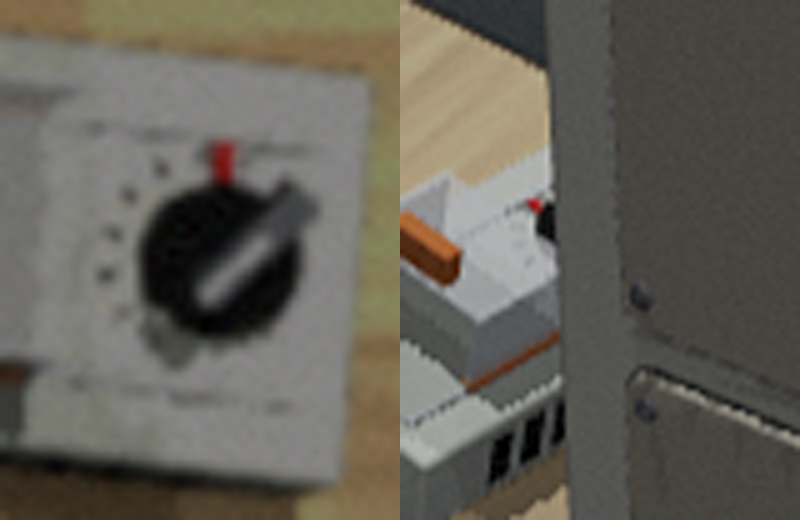

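The crop shows the red mark at crop (222,160), directly above the disc centre at (220,260). The grip bar runs from (205,300) to (310,190). I can't tell yet which end carries the pointer, so I'll look at an enhanced crop.

Run:
```python
from h import *
import pickle
t,s=pickle.load(open('6.pkl','rb'))
a=t['pixels'][212:244,462:494]
b=cv2.convertScaleAbs(a,alpha=1.5)
cv2.imwrite('pics/v7.png',cv2.resize(b,(576,576),interpolation=cv2.INTER_NEAREST)[:,:,::-1])
print(a.mean(2).astype(int)[4:32,2:30])
```

```text
[[134 134 131 129 131  99  85 119 133 130 127 115  79  54  60 103 113 124
  128 130 131 118 123 130 131 133 135 133]
 [132 130 126 130 130 120 113 123 128 127 122 104  63  38  45  83 101 122
  130 129 111  88 100 118 129 135 133 133]
 [131 110 109 125 130 128 125 121 107  90  76  55  31  16  18  43  63  86
  107 110  79  48  67  92 120 128 131 132]
 [126  98  84 116 128 125 106  87  64  33  23  21  17  13   6  12  22  34
   59  66  49  51  65  75  96 110 127 130]
 [130 117 105 123 127 105  67  31  15  16  10  12   7  14  13   9   9  13
   21  31  49  62  67  67  75  93 121 131]
 [132 127 129 127 114  71  30  14  12   9  11   8  11   2  15  10  12  16
   24  44  63  68  65  68  72  87 122 131]
 [130 129 129 124  88  42  19  12   5   7  11   6  13   8  10   7  15  23
   46  63  69  65  65  69  83 104 123 129]
 [104 119 128 114  66  23  11   6  15   9   1  11  10  13   8  14  28  47
   60  70  66  67  62  78 106 121 132 132]
 [ 84 113 127  88  40  14  10   9   6   6  12  10   9   8  16  25  47  71
   90  89  72  63  57  82 120 130 133 132]
 [114 121 125  71  24  10  12  16  16  15  14  
[... 1476 characters left out ...]
134 133 132 126  94  71  68  73  72  72  80  97  87  79  94 105 107 120
  126 131 133 131 133 131 133 135 132 133]
 [131 131 131 128 117 103  82  77  77  79 103 124 113 111 125 133 132 129
  130 130 131 131 131 133 132 131 130 132]
 [131 130 133 129 128 122  99  77  79  98 123 132 129 131 134 130 133 136
  130 133 133 131 132 133 130 132 131 131]
 [125 122 126 129 130 126 116 109 110 125 131 129 131 130 126 132 132 131
  134 129 132 131 134 131 130 136 135 131]
 [120 121 124 129 129 127 127 129 129 130 131 128 129 125 131 134 133 130
  130 133 131 134 132 131 132 134 131 133]
 [120 113 113 110 114 119 119 119 123 123 127 126 122 123 130 131 132 130
  132 126 127 133 131 133 135 133 134 134]]
```

View pics/v7.png

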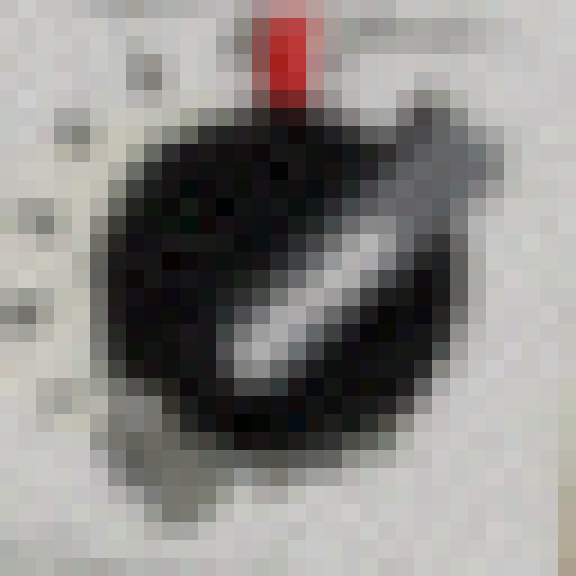

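>>> play_rows:
  rows:
    - {"dp":[-0.48,0.85,0],"turn":[0,0,0],"fingers":0}
    - {"dp":[-0.48,0.85,0],"turn":[0,0,0],"fingers":0}
    - {"dp":[-0.48,0.85,0],"turn":[0,0,0],"fingers":0}
    - {"dp":[-0.48,0.85,0],"turn":[0,0,0],"fingers":0}
    - {"dp":[-0.48,0.85,0],"turn":[0,0,0],"fingers":0}

```text
clock: 24.95
eef_pos: [413.7, -239.0, 200.5]
tcp_rot: [3.141, -0.001, -0.124]
contact_force: [0.9, -0.8, 0.1]
opening: 1.003
grasp_force: 0.0
```

>>> play_rows:
  rows:
    - {"dp":[-0.48,0.85,0],"turn":[0,0,0],"fingers":0}
    - {"dp":[-0.48,0.85,0],"turn":[0,0,0],"fingers":0}
    - {"dp":[-0.48,0.85,0],"turn":[0,0,0],"fingers":0}
    - {"dp":[-0.48,0.85,0],"turn":[0,0,0],"fingers":0}
    - {"dp":[-0.48,0.85,0],"turn":[0,0,0],"fingers":0}

```text
clock: 25.37
eef_pos: [296.9, -396.1, 200.6]
tcp_rot: [3.141, -0.001, -0.125]
contact_force: [0.9, -0.6, 0.8]
opening: 1.006
grasp_force: 0.0
```

>>> play_rows:
  rows:
    - {"dp":[-0.48,0.85,0],"turn":[0,0,0],"fingers":0}
    - {"dp":[-0.48,0.85,0],"turn":[0,0,0],"fingers":0}
    - {"dp":[-0.48,0.85,0],"turn":[0,0,0],"fingers":0}
    - {"dp":[-0.48,0.85,0],"turn":[0,0,0],"fingers":0}
    - {"dp":[-0.48,0.85,0],"turn":[0,0,0],"fingers":0}

```text
clock: 25.78
eef_pos: [180.2, -552.8, 200.5]
tcp_rot: [3.141, -0.0, -0.125]
contact_force: [1.8, -0.4, -0.0]
opening: 0.999
grasp_force: 0.0
```

>>> play_rows:
  rows:
    - {"dp":[-0.48,0.85,0],"turn":[0,0,0],"fingers":0}
    - {"dp":[-0.48,0.85,0],"turn":[0,0,0],"fingers":0}
    - {"dp":[0,0,0],"turn":[0,0,0],"fingers":0}

```text
clock: 26.03
eef_pos: [131.2, -619.2, 200.6]
tcp_rot: [3.137, 0.001, -0.128]
contact_force: [-0.5, 0.4, 0.5]
opening: 1.002
grasp_force: 0.0
```

Run:
```python
from h import *
import pickle
t=snap('top','t8');s=snap('side','s8'); pickle.dump((t,s),open('8.pkl','wb'))
R=lambda im,x,y,w,h,W,H: cv2.convertScaleAbs(cv2.resize(im[y:y+h,x:x+w],(W,H),interpolation=cv2.INTER_CUBIC),alpha=1.4)
cv2.imwrite('pics/v8.png',np.hstack([R(t['pixels'],460,210,36,36,400,400),R(s['pixels'],390,125,60,60,400,400)])[:,:,::-1])
```

```text
(no output)
```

View pics/v8.png

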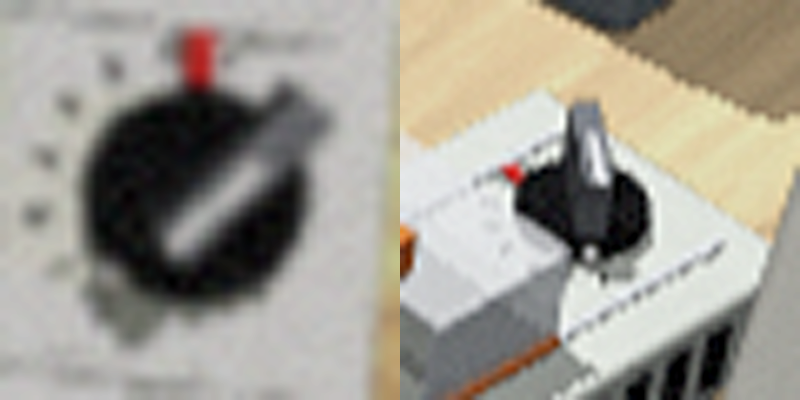

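The side crop shows the bar upright. Near its near end, which is the lower-left end in the top view, there is a small white spot at side pixel (418.5,163). I'll check numerically whether that is the pointer tip.

```bash
cat >> h.py <<'E'
def proj(f,P):
    T=np.linalg.inv(np.array(f['pose'])); p=T[:3,:3]@np.array(P,float)+T[:3,3]; return np.round([f['fx']*p[0]/p[2]+f['cx'],f['fy']*p[1]/p[2]+f['cy']],1)
E
python3 - <<'E'
from h import *
import pickle
t,s=pickle.load(open('8.pkl','rb'))
px=t['pixels'].astype(int)
roi=px[205:250,460:498].mean(2); m=(roi<40).astype(np.uint8); n,l,st,c=cv2.connectedComponentsWithStats(m); k=1+np.argmax(st[1:,4])
h=cv2.convexHull(np.argwhere(l==k)[:,::-1].astype(np.int32)); (cx,cy),R=cv2.minEnclosingCircle(h); print('disc px',cx+460,cy+205,R, st[k])
C=onz(t,cx+460,cy+205,60); print('axis from disc',C)
h=cv2.cvtColor(t['pixels'],cv2.COLOR_RGB2HSV).astype(int); h2=h[205:250,460:498]
r=((h2[...,0]<6)|(h2[...,0]>172))&(h2[...,1]>120); v,u=np.nonzero(r); mk=onz(t,u.mean()+460,v.mean()+205,51); print('mark px',u.mean()+460,v.mean()+205,mk, np.c_[u+460,v+205].min(0),np.c_[u+460,v+205].max(0))
print('mark dir deg',np.degrees(np.arctan2(*(mk-C)[[1,0]])),np.linalg.norm((mk-C)[:2]))
# bar top line
a=onz(t,462+240/18-.5,212+365/18-.5,89);b=onz(t,462+485/18-.5,212+135/18-.5,89); print('bar ends',a,b,(a+b)/2,np.linalg.norm(a-b)); 
d=(a-b)/np.linalg.norm(a-b); print('dir LL',np.degrees(np.arctan2(d[1],d[0])))
for z in(62,66,80,89):
  for sg in(1,-1): print(z,sg,'side',proj(s,C*[1,1,0]+[0,0,z]+sg*32*d*[1,1,0]),'top',proj(t,C*[1,1,0]+[0,0,z]+sg*32*d*[1,1,0]))
print(s['pixels'].mean(2).astype(int)[138:172,404:432])
E
```

```text
disc px 476.8051643371582 226.76760482788086 9.769648551940918 [  8  12  19  20 215]
axis from disc [ 491.89736188 -402.30801567   60.        ]
mark px 476.84615384615387 216.07692307692307 [ 521.69640407 -407.20233909   51.        ] [471 213] [478 227]
mark dir deg -9.327230231030551 30.198299897921363
bar ends [ 475.31946979 -385.79625088   89.        ] [ 507.88308867 -422.48367246   89.        ] [ 491.60127923 -404.13996167   89.        ] 49.05462441460827
dir LL 131.59214070787928
62 1 side [418.8 161.8] top [468.4 234.8]
62 -1 side [416.5 145.8] top [485.7 218.5]
66 1 side [419.  160.5] top [468.9 234.7]
66 -1 side [416.7 144.6] top [486.3 218.3]
80 1 side [419.7 156.2] top [470.8 234. ]
80 -1 side [417.4 140.2] top [488.4 217.5]
89 1 side [420.2 153.3] top [472.  233.6]
89 -1 side [417.9 137.4] top [489.8 217. ]
[[138 137 140 139 141 138 148 152 138 145 140 138 136 135 138 137 139 139
  140 140 138 139 142 140 141 138 138 142]
 [137 138 140 140 143 152 160 160 149 132 137 137 123 125 126 124 141 140
  141 139 140 141 141 139 140 139 142 145]
 [138 145 143 154 155 164 161 162 16
[... 3008 characters left out ...]
157 159 161 159 152 124  96  93  97  98  85 107 157 158 143 145  46  99
   96  96  94 140 158 163 165 143 120 144]
 [161 161 152 133 115 103  98  98  98 100 102 148 157 157 162 167  96 140
  140 140 140 164 160 141 127 144 137 161]
 [153 137 118  98  88  96  98  99 100  98 115 165 162 161 160 163 147 162
  163 166 166 142 139 102 129 161 160 163]
 [117  94  88  92  92  95  99 103 100 101 135 163 163 162 160 159 161 155
  163 165 141  93 141 137 162 160 159 160]
 [ 74  83  86  97  96  94  95  99  97  99 149 164 162 160 160 161 164 160
  141 128 144 133 162 161 159 160 160 158]
 [ 78  76  78  96  97  96  95  96  94  91 159 162 161 160 162 164 143 126
  142 129 163 159 160 159 158 157 159 157]]
```

The white spot matches the predicted pointer tip: predicted side pixel (418.8,161.8), seen at (418,162.5). So the pointer faces 131.6° and the mark is at about -9.4°, which means a clockwise turn of 141° about (491.8,-403.3).

>>> play_rows:
  rows:
    - {"dp":[0.48,-0.85,0],"turn":[0,0,-1],"fingers":0.4}

```text
clock: 26.22
eef_pos: [156.5, -586.1, 200.1]
tcp_rot: [3.138, 0.001, -0.025]
contact_force: [1.7, 1.2, 0.4]
opening: 0.882
grasp_force: 0.0
```

>>> play_rows:
  rows:
    - {"dp":[0.57,-0.8,0],"turn":[0,0,0],"fingers":0.4}
    - {"dp":[0.57,-0.8,0],"turn":[0,0,0],"fingers":0.4}
    - {"dp":[0.57,-0.8,0],"turn":[0,0,0],"fingers":0.4}
    - {"dp":[0.57,-0.8,0],"turn":[0,0,0],"fingers":0.4}
    - {"dp":[0.57,-0.8,0],"turn":[0,0,0],"fingers":0.4}

```text
clock: 26.63
eef_pos: [276.9, -422.1, 200.1]
tcp_rot: [-3.141, -0.0, -0.019]
contact_force: [1.6, -0.2, 0.4]
opening: 0.596
grasp_force: 0.0
```

>>> play_rows:
  rows:
    - {"dp":[0.57,-0.8,0],"turn":[0,0,0],"fingers":0.4}
    - {"dp":[0.97,0,0],"turn":[0,0,0],"fingers":0.4}
    - {"dp":[0.97,0,0],"turn":[0,0,0],"fingers":0.4}
    - {"dp":[0.97,0,0],"turn":[0,0,0],"fingers":0.4}
    - {"dp":[0.97,0,0],"turn":[0,0,0],"fingers":0.4}

```text
clock: 27.05
eef_pos: [456.6, -394.6, 200.5]
tcp_rot: [3.142, -0.0, -0.018]
contact_force: [0.0, -0.2, 0.6]
opening: 0.599
grasp_force: 0.0
```

>>> play_rows:
  rows:
    - {"dp":[0.97,0.08,0],"turn":[0,0,0],"fingers":0.4}
    - {"dp":[0,0,0],"turn":[0,0,-0.1],"fingers":0.4}
    - {"dp":[0,0,0],"turn":[0,0,-1],"fingers":0.4}
    - {"dp":[0,0,0],"turn":[0,0,-1],"fingers":0.4}
    - {"dp":[0,0,0],"turn":[0,0,-1],"fingers":0.4}

```text
clock: 27.47
eef_pos: [493.5, -398.9, 199.8]
tcp_rot: [-3.141, 0.0, 0.312]
contact_force: [-0.2, -0.5, -0.6]
opening: 0.602
grasp_force: 0.0
```

>>> play_rows:
  rows:
    - {"dp":[0,0,0],"turn":[0,0,-1],"fingers":0.4}
    - {"dp":[0,0,0],"turn":[0,0,-1],"fingers":0.4}
    - {"dp":[0,0,0],"turn":[0,0,-1],"fingers":0.4}
    - {"dp":[0,0,0],"turn":[0,0,-1],"fingers":0.4}
    - {"dp":[0,0,0],"turn":[0,0,-1],"fingers":0.4}

```text
clock: 27.88
eef_pos: [493.2, -399.1, 200.1]
tcp_rot: [-3.141, -0.0, 0.835]
contact_force: [-0.4, 0.8, 0.2]
opening: 0.597
grasp_force: 0.0
```

>>> play_rows:
  rows:
    - {"dp":[0,0,0],"turn":[0,0,-1],"fingers":0.4}
    - {"dp":[0,0,0],"turn":[0,0,-1],"fingers":0.4}
    - {"dp":[0,0,0],"turn":[0,0,-1],"fingers":0.4}
    - {"dp":[0,0,0],"turn":[0,0,-1],"fingers":0.4}
    - {"dp":[0,0,0],"turn":[0,0,-1],"fingers":0.4}

```text
clock: 28.3
eef_pos: [493.2, -399.1, 200.2]
tcp_rot: [-3.141, -0.0, 1.358]
contact_force: [0.5, -0.1, -0.4]
opening: 0.602
grasp_force: 0.0
```

>>> play_rows:
  rows:
    - {"dp":[0,0,0],"turn":[0,0,-1],"fingers":0.4}
    - {"dp":[0,0,0],"turn":[0,0,-1],"fingers":0.4}
    - {"dp":[0,0,0],"turn":[0,0,-1],"fingers":0.4}
    - {"dp":[0,0,0],"turn":[0,0,-1],"fingers":0.4}
    - {"dp":[0,0,0],"turn":[0,0,-1],"fingers":0.4}

```text
clock: 28.72
eef_pos: [493.2, -399.1, 200.1]
tcp_rot: [-3.141, -0.001, 1.882]
contact_force: [-0.3, 0.5, 0.2]
opening: 0.599
grasp_force: 0.0
```

>>> play_rows:
  rows:
    - {"dp":[0,0,0],"turn":[0,0,-1],"fingers":0.4}
    - {"dp":[0,0,0],"turn":[0,0,-1],"fingers":0.4}
    - {"dp":[0,0,0],"turn":[0,0,-1],"fingers":0.4}
    - {"dp":[0,0,0],"turn":[0,0,-1],"fingers":0.4}
    - {"dp":[0,0,0],"turn":[0,0,0],"fingers":0.4}

```text
clock: 29.13
eef_pos: [493.2, -399.2, 200.1]
tcp_rot: [3.142, -0.001, 2.3]
contact_force: [0.5, 0.1, -0.6]
opening: 0.603
grasp_force: 0.0
```

>>> play_rows:
  rows:
    - {"dp":[0,0,0],"turn":[0,0,0],"fingers":0.4}
    - {"dp":[0,0,0],"turn":[0,0,0],"fingers":0.4}

```text
clock: 29.3
eef_pos: [493.4, -399.9, 199.9]
tcp_rot: [3.142, -0.0, 2.292]
contact_force: [-0.2, -0.1, 0.9]
opening: 0.603
grasp_force: 0.0
```

>>> play_rows:
  rows:
    - {"dp":[-0.03,-0.09,0.5],"turn":[0,0,0],"fingers":0.4}
    - {"dp":[0,0,0.8],"turn":[0,0,0],"fingers":0.4}
    - {"dp":[0,0,0.8],"turn":[0,0,0],"fingers":0.4}
    - {"dp":[0,0,0.7],"turn":[0,0,0],"fingers":0.4}
    - {"dp":[0,0,0.5],"turn":[0,0,0],"fingers":0.4}

```text
clock: 29.72
eef_pos: [490.4, -402.7, 65.2]
tcp_rot: [-3.141, -0.003, 2.292]
contact_force: [-0.2, -0.2, 0.8]
opening: 0.599
grasp_force: 0.0
```

>>> play_rows:
  rows:
    - {"dp":[0,0,0],"turn":[0,0,0],"fingers":0.4}
    - {"dp":[0,0,0],"turn":[0,0,0],"fingers":0.7}
    - {"dp":[0,0,0],"turn":[0,0,0],"fingers":1}
    - {"dp":[0,0,0],"turn":[0,0,0],"fingers":1}
    - {"dp":[0,0,0],"turn":[0,0,0],"fingers":1}

```text
clock: 30.13
eef_pos: [493.6, -403.9, 69.9]
tcp_rot: [3.139, 0.004, 2.293]
contact_force: [5.1, 4.0, 2.1]
opening: 0.13
grasp_force: 42.3
```

>>> play_rows:
  rows:
    - {"dp":[0,0,0],"turn":[0,0,0],"fingers":1}
    - {"dp":[0,0,0],"turn":[0,0,0],"fingers":1}

```text
clock: 30.3
eef_pos: [493.6, -403.9, 69.9]
tcp_rot: [3.139, 0.004, 2.294]
contact_force: [5.5, 4.0, 1.9]
opening: 0.13
grasp_force: 42.3
```

>>> play_rows:
  rows:
    - {"dp":[0,0.05,0],"turn":[0,0,0.5],"fingers":1}
    - {"dp":[0,0,0],"turn":[0,0,0.8],"fingers":1}
    - {"dp":[0,0,0],"turn":[0,0,0.8],"fingers":1}
    - {"dp":[0,0,0],"turn":[0,0,0.8],"fingers":1}
    - {"dp":[0,0,0],"turn":[0,0,0.8],"fingers":1}

```text
clock: 30.72
eef_pos: [493.5, -403.8, 69.9]
tcp_rot: [3.141, 0.003, 1.903]
contact_force: [-2.6, -2.2, 3.1]
opening: 0.127
grasp_force: 42.7
```

>>> play_rows:
  rows:
    - {"dp":[0,0,0],"turn":[0,0,0.8],"fingers":1}
    - {"dp":[0,0,0],"turn":[0,0,0.8],"fingers":1}
    - {"dp":[0,0,0],"turn":[0,0,0.8],"fingers":1}
    - {"dp":[0,0,0],"turn":[0,0,0.8],"fingers":1}
    - {"dp":[0,0,0],"turn":[0,0,0.8],"fingers":1}

```text
clock: 31.13
eef_pos: [493.2, -403.8, 69.9]
tcp_rot: [3.14, 0.003, 1.484]
contact_force: [-3.3, -1.7, 4.0]
opening: 0.13
grasp_force: 42.8
```

>>> play_rows:
  rows:
    - {"dp":[0,0,0],"turn":[0,0,0.9],"fingers":1}
    - {"dp":[0,0,0],"turn":[0,0,0.9],"fingers":1}
    - {"dp":[0,0,0],"turn":[0,0,0.9],"fingers":1}
    - {"dp":[0,0,0],"turn":[0,0,0.9],"fingers":1}
    - {"dp":[0,0,0],"turn":[0,0,0.9],"fingers":1}

```text
clock: 31.55
eef_pos: [493.0, -403.6, 69.9]
tcp_rot: [3.14, 0.001, 1.012]
contact_force: [-5.0, -2.1, 5.5]
opening: 0.127
grasp_force: 42.9
```

>>> play_rows:
  rows:
    - {"dp":[0,0,0],"turn":[0,0,0.9],"fingers":1}
    - {"dp":[0,0,0],"turn":[0,0,0.9],"fingers":1}
    - {"dp":[0,0,0],"turn":[0,0,0.9],"fingers":1}
    - {"dp":[0,0,0],"turn":[0,0,0.9],"fingers":1}
    - {"dp":[0,0,0],"turn":[0,0,0.9],"fingers":1}

```text
clock: 31.97
eef_pos: [492.8, -403.4, 69.9]
tcp_rot: [3.14, 0.0, 0.541]
contact_force: [-4.8, -1.0, 5.6]
opening: 0.128
grasp_force: 43.0
```

>>> play_rows:
  rows:
    - {"dp":[0,0,0],"turn":[0,0,0.9],"fingers":1}
    - {"dp":[0,0,0],"turn":[0,0,0.9],"fingers":1}
    - {"dp":[0,0,0],"turn":[0,0,0.9],"fingers":1}
    - {"dp":[0,0,0],"turn":[0,0,0.9],"fingers":1}
    - {"dp":[0,0,0],"turn":[0,0,0.9],"fingers":1}

```text
clock: 32.38
eef_pos: [492.8, -403.1, 69.9]
tcp_rot: [3.14, -0.0, 0.069]
contact_force: [-4.6, 0.6, 6.3]
opening: 0.13
grasp_force: 43.1
```

>>> play_rows:
  rows:
    - {"dp":[0,0,0],"turn":[0,0,0.9],"fingers":1}
    - {"dp":[0,0,0],"turn":[0,0,0.9],"fingers":1}
    - {"dp":[0,0,0],"turn":[0,0,0.4],"fingers":1}
    - {"dp":[0,0,0],"turn":[0,0,0],"fingers":1}
    - {"dp":[0,0,0],"turn":[0,0,0],"fingers":1}

```text
clock: 32.8
eef_pos: [492.9, -403.0, 69.9]
tcp_rot: [3.141, -0.001, -0.157]
contact_force: [-4.7, 0.8, 6.7]
opening: 0.127
grasp_force: 43.1
```

>>> play_rows:
  rows:
    - {"dp":[0,0,0],"turn":[0,0,0],"fingers":0.7}
    - {"dp":[0,0,0],"turn":[0,0,0],"fingers":0.4}
    - {"dp":[0,0,0],"turn":[0,0,0],"fingers":0.4}
    - {"dp":[0,0,0],"turn":[0,0,0],"fingers":0.4}

```text
clock: 33.13
eef_pos: [493.3, -402.7, 68.2]
tcp_rot: [3.141, -0.001, -0.156]
contact_force: [-0.1, 0.0, -0.5]
opening: 0.599
grasp_force: 0.0
```

>>> play_rows:
  rows:
    - {"dp":[0,0,-0.4],"turn":[0,0,0],"fingers":0.4}
    - {"dp":[0,0,-0.8],"turn":[0,0,0],"fingers":0.4}
    - {"dp":[0,0,-0.8],"turn":[0,0,0],"fingers":0.4}
    - {"dp":[0,0,-0.8],"turn":[0,0,0],"fingers":0.4}
    - {"dp":[0,0,-0.5],"turn":[0,0,0],"fingers":0.4}

```text
clock: 33.55
eef_pos: [493.9, -403.2, 203.2]
tcp_rot: [3.14, -0.003, -0.156]
contact_force: [0.9, 0.9, 0.3]
opening: 0.597
grasp_force: 0.0
```

>>> play_rows:
  rows:
    - {"dp":[0,-1,0],"turn":[0,0,0],"fingers":0.2}
    - {"dp":[0,-1,0],"turn":[0,0,0],"fingers":0.2}
    - {"dp":[0,-1,0],"turn":[0,0,0],"fingers":0.2}
    - {"dp":[0,-1,0],"turn":[0,0,0],"fingers":0.2}
    - {"dp":[0,-1,0],"turn":[0,0,0],"fingers":0.2}

```text
clock: 33.97
eef_pos: [524.1, -203.2, 199.9]
tcp_rot: [-3.142, -0.001, -0.157]
contact_force: [0.8, 0.0, -0.3]
opening: 0.799
grasp_force: 0.0
```

>>> play_rows:
  rows:
    - {"dp":[0,-1,0],"turn":[0,0,0],"fingers":0.2}
    - {"dp":[0,-1,0],"turn":[0,0,0],"fingers":0.2}

```text
clock: 34.13
eef_pos: [536.6, -124.0, 199.9]
tcp_rot: [-3.142, -0.001, -0.156]
contact_force: [0.5, -0.2, 0.3]
opening: 0.798
grasp_force: 0.0
```

Run:
```python
from h import *
import pickle
t=snap('top','t9'); pickle.dump(t,open('9.pkl','wb'))
R=lambda im,x,y,w,h,W,H: cv2.convertScaleAbs(cv2.resize(im[y:y+h,x:x+w],(W,H),interpolation=cv2.INTER_NEAREST),alpha=1.4)
cv2.imwrite('pics/v9.png',np.hstack([R(t['pixels'],460,208,36,36,576,576),R(t['pixels'],190,165,160,40,224,576)[:,:,:]])[:,:,::-1])
```

```text
(no output)
```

View pics/v9.png

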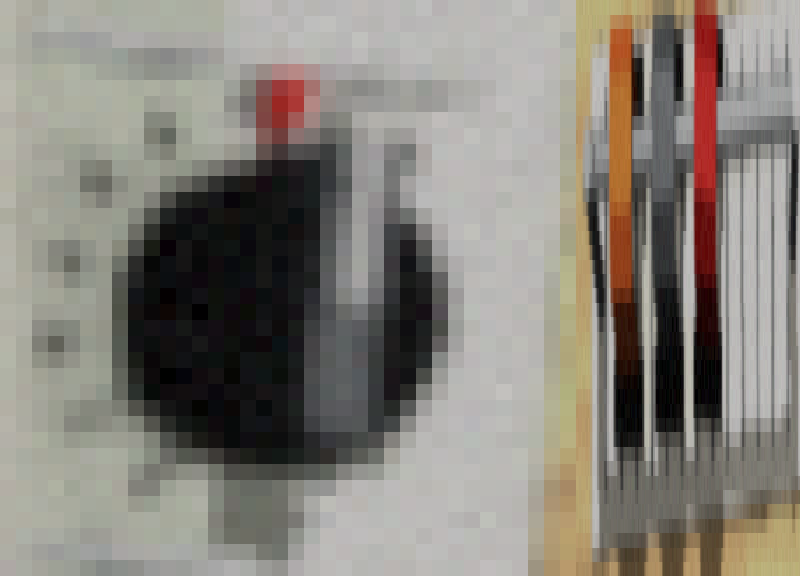

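The pointer's white end now faces the red mark, and the bar direction and mark direction agree to within 2–3°. All three tongs still hang. Now I'll close the hood.

>>> play_rows:
  rows:
    - {"dp":[-0.1,0.9,0],"turn":[0,0,0],"fingers":0.2}
    - {"dp":[0,0.9,0],"turn":[0,0,0],"fingers":0.2}
    - {"dp":[0,0.9,0],"turn":[0,0,0],"fingers":0.2}
    - {"dp":[0,0.9,0],"turn":[0,0,0],"fingers":0.2}
    - {"dp":[0,0.4,0],"turn":[0,0,-0.3],"fingers":0.2}

```text
clock: 34.6
eef_pos: [507.2, -286.8, 199.9]
tcp_rot: [3.14, -0.001, -0.126]
contact_force: [-0.2, -0.2, 0.1]
opening: 0.8
grasp_force: 0.0
```

>>> play_rows:
  rows:
    - {"dp":[0,0,0.5],"turn":[0,0,0],"fingers":0.2}
    - {"dp":[0,0,0.5],"turn":[0,0,0],"fingers":0.2}
    - {"dp":[0,0,0],"turn":[0,0,0],"fingers":0.2}
    - {"dp":[0,0,0],"turn":[0,0,0],"fingers":0.2}

```text
clock: 34.93
eef_pos: [507.0, -283.0, 159.0]
tcp_rot: [-3.141, 0.002, -0.125]
contact_force: [-0.5, 0.3, 0.7]
opening: 0.795
grasp_force: 0.0
```

Aligned. Descend to TCP 103, grip, then slide 96 mm along tool +y.

>>> play_rows:
  rows:
    - {"dp":[0,-0.03,0.5],"turn":[0,0,0],"fingers":0.2}
    - {"dp":[0,0,0.5],"turn":[0,0,0],"fingers":0.2}
    - {"dp":[0,0,0.4],"turn":[0,0,0],"fingers":0.2}
    - {"dp":[0,0,0],"turn":[0,0,0],"fingers":0.2}

```text
clock: 35.27
eef_pos: [507.0, -281.2, 102.3]
tcp_rot: [-3.14, 0.003, -0.124]
contact_force: [-0.4, 0.1, 0.2]
opening: 0.8
grasp_force: 0.0
```

>>> play_rows:
  rows:
    - {"dp":[0,0,0],"turn":[0,0,0],"fingers":0.5}
    - {"dp":[0,0,0],"turn":[0,0,0],"fingers":0.8}
    - {"dp":[0,0,0],"turn":[0,0,0],"fingers":1}
    - {"dp":[0,0,0],"turn":[0,0,0],"fingers":1}
    - {"dp":[0,0,0],"turn":[0,0,0],"fingers":1}

```text
clock: 35.68
eef_pos: [508.5, -282.5, 104.9]
tcp_rot: [3.141, -0.002, -0.125]
contact_force: [-2.5, 1.1, 8.0]
opening: 0.125
grasp_force: 42.1
```

>>> play_rows:
  rows:
    - {"dp":[0,0,0],"turn":[0,0,0],"fingers":1}
    - {"dp":[0,0,0],"turn":[0,0,0],"fingers":1}
    - {"dp":[0,0,0],"turn":[0,0,0],"fingers":1}

```text
clock: 35.93
eef_pos: [508.5, -282.5, 104.9]
tcp_rot: [3.141, -0.002, -0.125]
contact_force: [-1.3, 0.4, 6.2]
opening: 0.121
grasp_force: 42.0
```

>>> play_rows:
  rows:
    - {"dp":[0,0.2,0],"turn":[0,0,0],"fingers":1}
    - {"dp":[0,0.3,0],"turn":[0,0,0],"fingers":1}
    - {"dp":[0,0.4,0],"turn":[0,0,0],"fingers":1}
    - {"dp":[0,0.4,0],"turn":[0,0,0],"fingers":1}
    - {"dp":[0,0.4,0],"turn":[0,0,0],"fingers":1}

```text
clock: 36.35
eef_pos: [499.4, -350.2, 104.9]
tcp_rot: [3.142, -0.001, -0.125]
contact_force: [-2.3, 3.3, 8.1]
opening: 0.128
grasp_force: 42.2
```

>>> play_rows:
  rows:
    - {"dp":[0,0.3,0],"turn":[0,0,0],"fingers":1}
    - {"dp":[0,0.2,0],"turn":[0,0,0],"fingers":1}
    - {"dp":[0,0,0],"turn":[0,0,0],"fingers":1}
    - {"dp":[0,0,0],"turn":[0,0,0],"fingers":1}

```text
clock: 36.68
eef_pos: [496.7, -370.7, 105.0]
tcp_rot: [3.14, -0.001, -0.126]
contact_force: [-4.8, -0.5, 8.1]
opening: 0.125
grasp_force: 42.2
```

>>> play_rows:
  rows:
    - {"dp":[0,0.1,0],"turn":[0,0,0],"fingers":1}
    - {"dp":[0,0.06,0],"turn":[0,0,0],"fingers":1}
    - {"dp":[0,0,0],"turn":[0,0,0],"fingers":1}

```text
clock: 36.93
eef_pos: [495.9, -376.5, 104.9]
tcp_rot: [3.141, -0.0, -0.125]
contact_force: [-4.5, -1.1, 6.7]
opening: 0.121
grasp_force: 42.2
```

>>> play_rows:
  rows:
    - {"dp":[0,0.07,0],"turn":[0,0,0],"fingers":1}
    - {"dp":[0,0,0],"turn":[0,0,0],"fingers":1}
    - {"dp":[0,0,0],"turn":[0,0,0],"fingers":1}

```text
clock: 37.18
eef_pos: [495.7, -377.5, 104.9]
tcp_rot: [-3.14, 0.0, -0.126]
contact_force: [-2.0, 7.6, 11.2]
opening: 0.126
grasp_force: 42.6
```

The hood is home: 95.8 mm of travel and the force is now rising at the stop. Release and withdraw.

>>> play_rows:
  rows:
    - {"dp":[0,0,0],"turn":[0,0,0],"fingers":0.7}
    - {"dp":[0,0,0],"turn":[0,0,0],"fingers":0.3}
    - {"dp":[0,0,0],"turn":[0,0,0],"fingers":0.2}
    - {"dp":[0,0,0],"turn":[0,0,0],"fingers":0.2}

```text
clock: 37.52
eef_pos: [495.8, -378.8, 103.7]
tcp_rot: [3.141, -0.0, -0.125]
contact_force: [-0.8, 0.1, -0.1]
opening: 0.687
grasp_force: 0.0
```

>>> play_rows:
  rows:
    - {"dp":[0,0,-0.4],"turn":[0,0,0],"fingers":0.2}
    - {"dp":[0,0,-0.8],"turn":[0,0,0],"fingers":0.2}
    - {"dp":[0,0,-0.8],"turn":[0,0,0],"fingers":0.2}
    - {"dp":[0,0,-0.5],"turn":[0,0,0],"fingers":0.2}

```text
clock: 37.85
eef_pos: [496.4, -379.3, 206.5]
tcp_rot: [3.14, -0.002, -0.125]
contact_force: [1.3, -1.1, 0.0]
opening: 0.801
grasp_force: 0.0
```

>>> play_rows:
  rows:
    - {"dp":[0,-1,0],"turn":[0,0,0],"fingers":0.2}
    - {"dp":[0,-1,0],"turn":[0,0,0],"fingers":0.2}
    - {"dp":[0,-1,0],"turn":[0,0,0],"fingers":0.2}
    - {"dp":[0,-1,0],"turn":[0,0,0],"fingers":0.2}
    - {"dp":[0,-1,0],"turn":[0,0,0],"fingers":0.2}

```text
clock: 38.27
eef_pos: [520.5, -178.6, 203.8]
tcp_rot: [3.141, -0.0, -0.125]
contact_force: [1.6, 0.6, 0.2]
opening: 0.801
grasp_force: 0.0
```

>>> play_rows:
  rows:
    - {"dp":[0,-0.7,0],"turn":[0,0,0],"fingers":0.2}
    - {"dp":[0,0,0],"turn":[0,0,0],"fingers":0.2}
    - {"dp":[0,0,0],"turn":[0,0,0],"fingers":0.2}

```text
clock: 38.52
eef_pos: [524.3, -151.1, 203.8]
tcp_rot: [3.141, -0.0, -0.122]
contact_force: [-0.5, 0.2, -0.6]
opening: 0.8
grasp_force: 0.0
```

Run:
```python
from h import *
t=snap('top','t10');s=snap('side','s10')
R=lambda im,x,y,w,h,W,H: cv2.resize(im[y:y+h,x:x+w],(W,H),interpolation=cv2.INTER_CUBIC)
cv2.imwrite('pics/v10.png',np.vstack([np.hstack([R(s['pixels'],120,140,220,165,400,300),R(t['pixels'],150,150,210,157,400,300)]),R(t['pixels'],410,195,96,36*1,800,300)])[:,:,::-1])
```

```text
(no output)
```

View pics/v10.png

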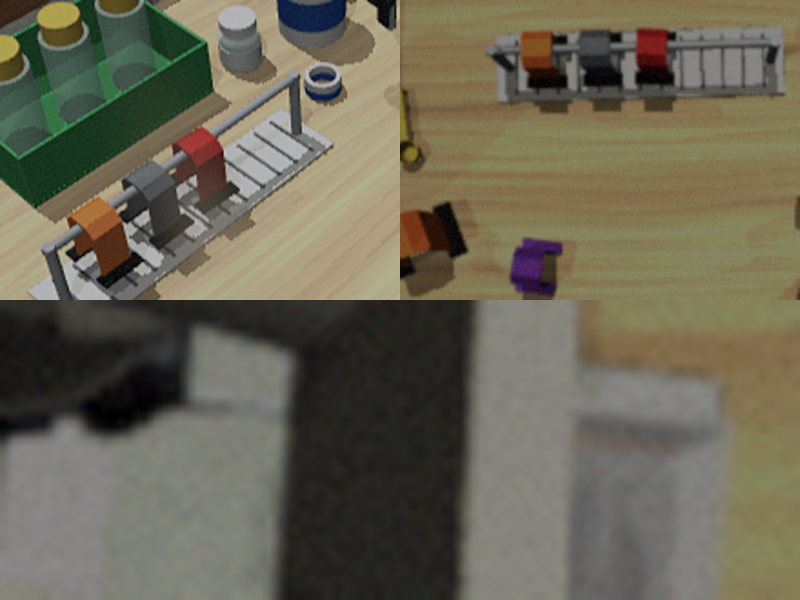

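The tongs all hang still on the bar, and the hood covers the knob (partly behind the arm in this view). Handing in.

```bash
python3 -c "
from rig import r
print(r.sign_off())"
```

```text
the job is handed in; nothing more can be done
None
```

I handed the job in with all three tongs (orange, grey, red) astride the bar, the pointer within about 3° of the red mark by camera, and the hood slid home (about 96 mm); sign-off gave no verdict.

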